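# Lock a tube rack onto the tube mixer

## Robot

A 7-joint arm with a two-finger parallel gripper is mounted at the origin on the work surface. World frame = base frame: x ahead of the robot, y to its left, z up, the work surface at z = 0. Lengths are in m, angles in rad, forces in N, time in s.
With the tool pointing down it reaches from about 0.425 to 0.925 m from the base axis. Payload 6.8 kg.
Tool frame: the origin (TCP) lies on the front face of the gripper's body, between the roots of the fingers; the fingertips stand 73 mm ahead of it and the grasp point (between the pads) lies 54 mm ahead of it; z points along the fingers, y is the direction in which the jaws open and shut (so a half turn about z gives the same grasp; the last joint's range is limited). The gripper opens to 85 mm and grips with 20 to 120 N. Pads are 22 mm wide; open, the fingers measure 114 mm over their backs; the gripper's body (76 mm by 85 mm) begins 54 mm behind the grasp point. The pads swing forward as they close: fully open they stand 13 mm farther back than shut.
Start: joints at [-0.108, 0.477, 0.022, 1.555, -0.011, 1.109, -0.083], TCP at [0.675, 0, 0.304] pointing down, gripper open.
Joint ranges: [-2.96, 2.96], [-0.34, 2.1], [-1.41, 1.46], [0.24, 2.44], [-1.37, 4.51], [0.17, 1.92], [-2.96, 2.96]. Speed limits (rad/s): [2.39, 2.39, 3.14, 3.14, 3.14, 3.14, 3.14].

## Interface

Orientations are given as a unit quaternion [w, x, y, z].
In Python, from station import get_obs, read_camera, hand_in, spot_in, cut_out, spot_point gives the robot as it stands. The module is installed in compiled form; this text tells all that it offers.
- The arm moves only by the tool move_arm, never from a script. Its arguments are lists of equal length, an entry for each row: "gripper": the opening, from 0 (shut) to 1 (fully open); "xyz": the shift along the tool's x, y, z in cm, a list of three; "twist": the turn about the tool's z in rad. A call has 1 to 5 rows; each row is the pose to reach, as a shift and turn from the pose commanded when the call began, along the tool's axes at that moment; what a row does not reach only later rows make up. A row lasts 1/12 s, in which the tool goes at most 41.7 mm and 7.16 degrees, less where a joint would pass 70% of its speed; a pose out of reach is approached as far as the arm can. A call with a gripper value outside its range is refused whole. The fingers move at their own pace and stop on an object; "squeeze" is the grip in N (left out, the last holds). Time passes only in rows, so rows that repeat a pose let the fingers close. It gives the time, the measured TCP pose, the force and the opening at its end, in the units of the state.
- get_obs(): the state, without advancing time (a new reading comes with each control period).
- read_camera(name): name is "scene" or "side" or "wrist"; returns a dict with "pixels" (400x640x3 uint8, red, green, blue), "fx", "fy", "cx", "cy" (pixels), "R" (3x3) and "t" (3): a world point X has camera coordinates R X + t. Camera axes: x right, y down, z forward; pixel columns grow to the right and rows downward; lengths in m; the calibration is good to about 2 mm. A picture is of the moment at which its call begins. There is no depth.
- hand_in(): hands the job in, once; it reports no verdict.
Trained networks look in the newest picture that a camera, given by its name, has taken for a name from the list of things; names that differ only in an ending like _2 or _b are one class to them, and where a whole thing is asked for, a point or a joint stands for the part that bears it (a point fixed in the world has none). Each returns a list of dicts, best first, with "p" (0 to 1); they miss things now and then, are a little off and sometimes report something else, mostly with a low value. They report only what shows in the picture. A call takes as long as a camera call.
- spot_in(query, camera): "centre" ([x, y, z] in m, in world coordinates, good to about 4 mm: the middle of the surface that is visible of it).
- cut_out(query, camera): "pixels" (400x640 bool, what is visible of it).
- spot_point(query, camera): "centre" ([x, y, z] in m, in world coordinates, good to about 4 mm: a listed point, or the origin of a listed thing).
The state is a dict: "t": time; "q": joint angles; "joint_vel": joint speeds; "joint_torque": joint torques, N m; "eef_pos": TCP position; "tool_rot": TCP orientation; "contact_force": force on the tool from outside, world axes, zero at the start; "torque": the same for the moment, N m; "gripper_width": opening from 0.0 (shut) to 1.0 (fully open).
Only numpy, scipy, OpenCV 4.12 (cv2) and the standard library are available. Lean on these libraries where they do the work, as an engineer would, in place of code of your own. Each camera call takes 0.05 s, during which the arm holds its last target.

## Task

Set the white tube rack upright on the mixer's deck, lined up with the mixer, so that the yellow T-head (turn it back in line first if it stands askew) comes up through the slot in the rack's blue tab; turn the T-head counterclockwise to its stop so that it locks across the slot, and only then flip the red lever over until it snaps down and clamps the rack. Leave the other things on the bench where they stand.

Things in the scene. Friction and masses are not known exactly. Their poses are not given: they have to be found in the camera images.
- rack: Loose white rack, 0.4-0.6 kg, red-capped tubes. Origin: centre of the underside of its block, 130 (x) x 62 (y) x 50 mm high; caps to z 93 mm, |y| 28. Blue slotted tab at its +x end: x 65 to 154 mm, 62 wide, 8 thick (z 32-40), on two 6 mm side ribs down to z 0, 50 mm apart. z up. Centre of mass about under the handle
- handle (a point): centre of the rack's blue handle bar: 84 mm long along the rack's x, 14 mm wide along its y, 28 mm high (z 108 to 136 mm), at x = 12, y = 0, z = 122 mm in the rack. Lift it here, fingers either side in y; 15 mm free below the bar above the caps
- slot (a point): centre of the slot at the top face of the tab (x = 122, y = 0, z = 40 mm in the rack). The slot is 43 mm long along the rack's x and 13 mm wide along its y, and goes through the tab
- mixer: Fixed grey tube mixer, 285 mm (x) by 150 mm (y), aluminium deck at z = 50 mm; origin at the centre of its underside. The T-stud stands at x = 59.5, y = 0. A mounted rack has its x axis along the mixer's x (same direction), its origin at x = -62.5, y = 0, z = 50 mm
- t_head: Yellow T-head: bar 40 mm long (its x), 10 wide (y), 14 high, flat top, on a 10 mm round neck. Origin: centre of its underside, on the stud's axis, 43 mm above the deck at first (3 mm above a mounted rack's tab); the lever draws it down 4 mm. Passes the slot along the mixer's x, must end along its y
- stud (a joint): turn of the T-head, rad: 0 = along the mixer's x, against a hard stop; passes the slot there. Grows counterclockwise seen from above to a hard stop at 1.571 = across the slot. Starts at 0 to 0.5, stays where it is left; friction about 0.03 N m
- lever (a joint): angle of the red clamp lever, rad: 0 = open (leans 25 degrees from upright towards the mixer's +y), 2.0 = clamped (lies flat, pointing to the mixer's -y). Over-centre spring: below 1.0 it springs back to 0, beyond it snaps on to 2.0; about 3 N at the tip to move it from open
- lever_tip (a point): centre of the round end of the red lever (18 mm across, 20 mm wide), 80 mm from its pivot; the lever is 14 mm wide, 9 mm thick and swings in the mixer's y-z plane
- lever_hinge (a point): pivot of the lever on the mixer, axis along the mixer's x, at x = 122.5, y = 40, z = 70 mm in the mixer, between two cheeks that reach 10 mm above the pivot
- reagent: bystander: amber bottle, 60 mm across, 150 mm high, origin at the base
- jar: bystander: white jar, 64 mm across, 80 mm high, origin at the base
- tip_box: bystander: blue tip box with clear lid, 85 x 120 x 66 mm, origin at the base
- timer: bystander: white bench timer, 62 x 62 x 20 mm, origin at the base
- cap_tray: bystander: grey open tray, 70 x 70 x 25 mm, origin at the base
- beaker: bystander: glass beaker, 68 mm across, 85 mm high, origin at the base

How it is judged:
On the way, in this order (a step that is already met when the one before it is completed fails the run):
1. the rack stands on the deck along the mixer with the T-head up through its slot, the T-head not yet turned and the lever still open (horizontal distance between t_head and slot below 0.006 m and z of t_head in the frame of slot between 0.0012 and 0.006 m and angle between rack's own z axis and vertical below 0.06 rad and value of joint stud below 0.3 rad and value of joint lever below 0.8 rad and angle between the x axis of rack and the x axis of mixer, either way round below 0.2 rad), for 0.2 s.
2. the T-head is turned to within 10 degrees of fully across, the lever still open (value of joint stud above 1.4 rad and value of joint lever below 0.8 rad and z of t_head in the frame of slot above 0 m), for 0.2 s.
3. the lever has snapped down (value of joint lever above 1.85 rad and value of joint stud above 1.4 rad), for 0.2 s.
At the end, for the whole second after the job is handed in: Rack upright (3.4 deg) and at rest on the deck, along the mixer within 11 deg, slot centre within 6 mm of the stud axis; T-head past 1.4 rad, its underside -3 to +2 mm from the tab top and pressing on the rack with over 2 N; lever past 1.85 rad; bystanders within 30 mm (all of step 3 and horizontal distance between t_head and slot below 0.006 m and z of t_head in the frame of slot between -0.003 and 0.002 m and angle between rack's own z axis and vertical below 0.06 rad and angle between the x axis of rack and the x axis of mixer, either way round below 0.2 rad and contact force between t_head and rack above 2 N and linear speed of rack below 0.02 m/s); the robot touches nothing.
It fails at once if a bystander is moved more than 30 mm (distance of any of reagent, jar, tip_box, timer, cap_tray, beaker from where it was at the start of the episode above 0.03 m).
It fails at once if the rack is tipped over (angle between rack's own z axis and vertical above 0.7 rad).
It also fails if it takes over 72 s, if anything falls off the work surface, if the arm or the gripper's body presses on something with over 40 N, if the wrist force passes 120 N, or if a joint passes its speed limit or range.

## Working session

There is one attempt and no reset: what is moved stays moved. The work goes in short steps, Python scripts to look and compute and a tool call to move; the robot and the scene stay as the last step left them, time stands still between calls to the robot, and variables do not carry over. Pictures are saved under pics/ and viewed, and the job is handed in when it is done.

Besides the shell and the picture viewer there is one more tool, called after "Request:" as name([rows], argument=value, ...), one row to a line, values as JSON. move_arm: Moves the arm, as the interface text tells. Its arguments: {"type":"object","properties":{"gripper":{"type":"array","items":{"type":"number"}},"xyz":{"type":"array","items":{"type":"array","items":{"type":"number"}}},"twist":{"type":"array","items":{"type":"number"}},"squeeze":{"type":"number"}},"required":["gripper","xyz","twist"]}

```bash
mkdir -p pics
cat > h.py <<'E'
import numpy as np, cv2
from station import *
def snap(n,f):
    c=read_camera(n); cv2.imwrite('pics/'+f,c['pixels'][:,:,::-1]); return c
def proj(c,X):
    p=np.asarray(c['R'])@np.asarray(X)+np.asarray(c['t']); return np.array([c['fx']*p[0]/p[2]+c['cx'],c['fy']*p[1]/p[2]+c['cy']])
def ray(c,u,v):
    R=np.asarray(c['R']);o=-R.T@np.asarray(c['t']);d=R.T@np.array([(u-c['cx'])/c['fx'],(v-c['cy'])/c['fy'],1]);return o,d
def atz(c,u,v,z):
    o,d=ray(c,u,v);return o+d*(z-o[2])/d[2]
E
python3 - <<'E'
from h import *
for n in ['scene','side','wrist']: snap(n,n+'0.png')
print(get_obs())
for n in ['scene','side']:
    for q in ['rack','handle','slot','mixer','t_head','lever_tip','lever_hinge']:
        for r in spot_point(q,n)[:2]: print(n,q,np.round(r['centre'],4),round(r['p'],2))
for q in ['reagent','jar','tip_box','timer','cap_tray','beaker']:
    for r in spot_point(q,'scene')[:1]: print(q,np.round(r['centre'],3),round(r['p'],2))
E
```

```text
{'t': 0.15, 'q': array([-0.10806013,  0.47762865,  0.02234313,  1.55615776, -0.01151772,
        1.10929903, -0.08311125]), 'joint_vel': array([-7.15331743e-05, -3.11533914e-03,  2.03480329e-03, -2.75985340e-03,
       -1.48484244e-05,  1.13876983e-03, -6.80608253e-04]), 'joint_torque': array([ 1.55385478e-03, -5.96924365e+01,  1.60940632e+00, -2.81490952e+01,
        1.26662746e-02,  6.56643446e-03,  5.58682734e-05]), 'eef_pos': array([ 6.74672940e-01, -1.69566509e-05,  3.03164683e-01]), 'tool_rot': array([-4.54430538e-04,  7.07119843e-01,  7.07093390e-01, -5.09239894e-04]), 'contact_force': array([ 0.13407232, -0.12559731,  0.0559526 ]), 'torque': array([-0.02550809,  0.03286988, -0.01554688]), 'gripper_width': 0.9957861432869587}
scene rack [ 0.5434 -0.2322  0.005 ] 0.9
scene rack [0.42   0.208  0.0918] 0.74
scene handle [ 0.6861 -0.0033  0.0034] 0.71
scene handle [ 0.5259 -0.2273  0.1199] 0.7
scene slot [ 0.42   -0.2166  0.0384] 0.74
scene mixer [0.4758 0.1917 0.0014] 0.85
scene t_head [0.3443 0.1519 0.1407] 0.74
scene t_head [0.3463 0.1836 0.0708] 0.67
scene lever_tip [0.3425 0.1523 0.1428] 0.54
scene lever_hinge [0.3488 0.1851 0.0707] 0.79
scene lever_hinge [0.7156 0.2916 0.0011] 0.36
side rack [ 0.5397 -0.2302 -0.0032] 0.56
side handle [ 0.5265 -0.2308  0.1217] 0.67
side slot [ 0.4168 -0.2201  0.0385] 0.69
side mixer [0.4773 0.1935 0.0011] 0.94
side mixer [ 0.7218  0.111  -0.0012] 0.73
side t_head [0.4219 0.2089 0.0933] 0.62
side t_head [0.3402 0.1482 0.142 ] 0.56
side lever_tip [0.3424 0.1458 0.1426] 0.72
side lever_hinge [0.3522 0.1799 0.0722] 0.82
reagent [ 0.724  0.111 -0.002] 0.98
jar [0.719 0.29  0.002] 0.82
tip_box [ 0.716 -0.127 -0.   ] 0.86
timer [ 0.412  0.002 -0.002] 0.55
cap_tray [ 0.689 -0.     0.003] 0.96
beaker [ 0.69  -0.322  0.004] 0.81
```

View pics/scene0.png

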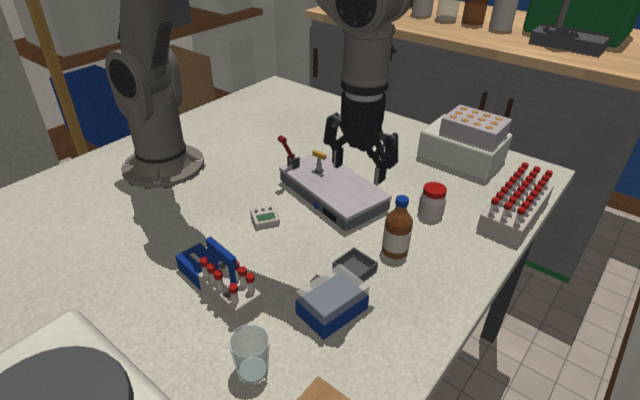

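View pics/side0.png

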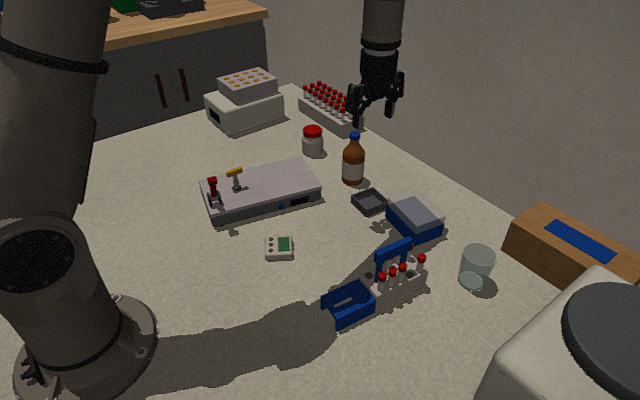

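View pics/wrist0.png

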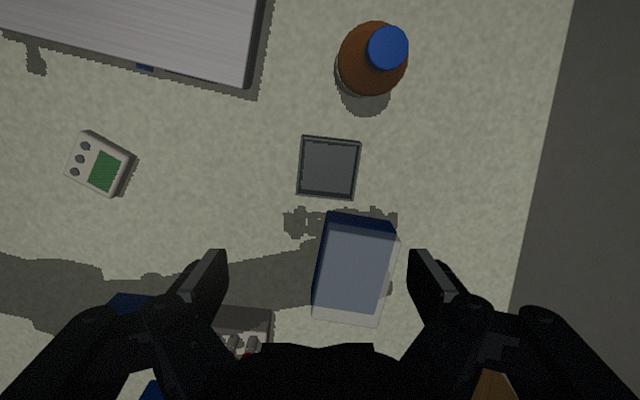

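The scene picture shows the mixer (about 335,185) with its lever and yellow head at the robot's end. The rack (about 220,280) has its blue tab towards the robot, and nothing stands on the mixer's deck. Next I'll refine the mixer's yaw and the T-head's angle.

Run:
```python
from h import *
for n in ['scene','side','wrist']:
    c=read_camera(n); R=np.asarray(c['R']); print(n,c['fx'],c['cx'],c['cy'],np.round(-R.T@np.asarray(c['t']),4)); print(np.round(R,3))
for n,box in [('scene',(260,120,400,240)),('side',(190,150,330,235))]:
    c=read_camera(n); x0,y0,x1,y1=box
    im=c['pixels'][y0:y1,x0:x1,::-1]; cv2.imwrite(f'pics/{n}_crop.png',cv2.resize(im,None,fx=5,fy=5,interpolation=cv2.INTER_CUBIC))
```

```text
scene 457.6559066105313 309.50814503868827 201.77625275765294 [ 1.0671 -0.6239  0.7116]
[[ 0.773  0.634  0.002]
 [ 0.374 -0.454 -0.809]
 [-0.512  0.626 -0.588]]
side 423.9279185784725 321.09375577143066 197.6586997819226 [ 0.0794 -0.5956  0.7056]
[[ 0.799 -0.601  0.004]
 [-0.375 -0.505 -0.777]
 [ 0.469  0.62  -0.629]]
wrist 305.8522920906339 317.16917044552224 194.991480533556 [0.6748 0.0748 0.3746]
[[ 1.     0.001  0.001]
 [ 0.    -0.956  0.292]
 [ 0.001 -0.292 -0.956]]
```

View pics/scene_crop.png

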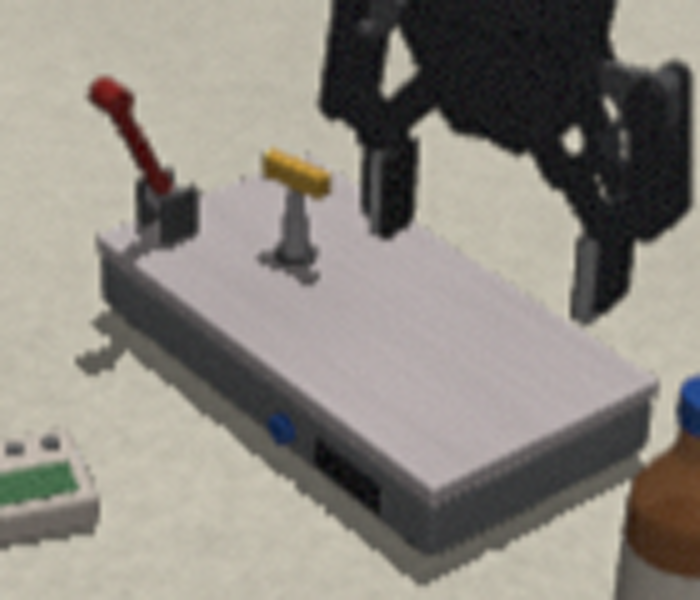

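Request:
move_arm([
  [2.5, -4, 0],
  [5, -8, 0],
  [7.5, -12, 0],
  [10, -16, 0],
  [12, -19, 0],
], gripper=[1, 1, 1, 1, 1], twist=[0, 0, 0, 0, 0])

```text
t: 1.82
eef_pos: [0.497, 0.1117, 0.304]
tool_rot: [0.0, 0.707, 0.707, 0.0]
contact_force: [0.6, 0.9, 0.7]
gripper_width: 0.999
```

Request:
move_arm([
  [0.5, -1, 0],
  [0.5, -1, 0],
  [0.5, -1, 0],
], gripper=[1, 1, 1], twist=[0, 0, 0])

```text
t: 2.07
eef_pos: [0.4891, 0.1161, 0.3045]
tool_rot: [0.0, 0.707, 0.707, 0.001]
contact_force: [0.2, -0.3, 0.6]
gripper_width: 0.998
```

Run:
```python
from h import *
c=snap('wrist','w1.png'); o=get_obs(); print(o['eef_pos'],o['q'])
for q in ['slot','mixer','t_head','lever_tip','lever_hinge']:
    for r in spot_point(q,'wrist')[:2]: print(q,np.round(r['centre'],4),round(r['p'],2))
```

```text
[0.48981098 0.11541899 0.30432645] [-0.30708719  0.19599772 -0.05549511  1.95630704  0.01362306  0.98829837
 -0.36984666]
slot [ 0.6846 -0.0035 -0.001 ] 0.5
mixer [ 0.4769  0.1947 -0.0011] 0.86
t_head [0.416  0.2062 0.0925] 0.66
t_head [0.3451 0.1524 0.1414] 0.58
lever_tip [0.3424 0.1531 0.1409] 0.89
lever_hinge [0.3463 0.1785 0.0732] 0.73
```

View pics/w1.png

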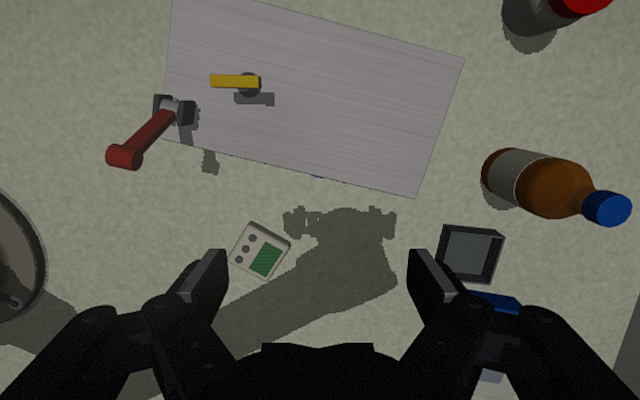

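The picture shows the deck with corners near (464,59), (415,198) and (162,138). The yellow bar is at (235,81), about 15° askew to the deck edges, and the lever tip is at (124,157). I'll fit these properly.

```bash
cat >> h.py <<'E'
def yellow(c,z=0.107,verbose=True):
    hsv=cv2.cvtColor(c['pixels'],cv2.COLOR_RGB2HSV)
    m=cv2.inRange(hsv,(18,120,140),(35,255,255))
    n,l,s,ce=cv2.connectedComponentsWithStats(m)
    i=1+np.argmax(s[1:,4]); m=(l==i)
    v,u=np.nonzero(m); P=np.array([atz(c,a,b,z)[:2] for a,b in zip(u,v)])
    r=cv2.minAreaRect((P*1000).astype(np.float32)); return r,s[i]
def edges(c):
    g=cv2.GaussianBlur(cv2.cvtColor(c['pixels'],cv2.COLOR_RGB2GRAY),(3,3),0)
    return cv2.createLineSegmentDetector().detect(g)[0][:,0]
E
python3 - <<'E'
from h import *
c=read_camera('wrist')
print(yellow(c)); hsv=cv2.cvtColor(c['pixels'],cv2.COLOR_RGB2HSV); print(hsv[81,225:262:6])
for l in edges(c):
    if np.hypot(l[2]-l[0],l[3]-l[1])>45 and l[1]<220:
        a=atz(c,l[0],l[1],.05);b=atz(c,l[2],l[3],.05)
        print(np.round(l),np.round(a[:2],4),np.round(b[:2],4),np.round(np.degrees(np.arctan2(b[1]-a[1],b[0]-a[0])),2))
E
```

```text
(((413.1302490234375, 205.9903106689453), (3.854105234146118, 23.087759017944336), 89.9302749633789), array([210,  79,  29,   6,  48], dtype=int32))
[[ 25 216 137]
 [ 25 216 139]
 [ 25 223 137]
 [ 24 216 136]
 [ 24 214 138]
 [ 24 214 143]
 [165   4 138]]
[603.   5. 561.  25.] [0.7568 0.2759] [0.7212 0.2591] -154.7
[508. 144. 581. 161.] [0.6906 0.147 ] [0.7729 0.1286] -12.65
[342. 179. 397. 192.] [0.5167 0.1091] [0.5777 0.0943] -13.62
```

```bash
sed -i 's/(18,120,140)/(18,120,60)/' h.py
cat >> h.py <<'E'
def fitedge(c,p0,p1,w=7,n=60,sign=0):
    g=cv2.GaussianBlur(cv2.cvtColor(c['pixels'],cv2.COLOR_RGB2GRAY).astype(np.float32),(0,0),1)
    p0=np.array(p0,float);p1=np.array(p1,float);d=(p1-p0)/np.linalg.norm(p1-p0);nn=np.array([-d[1],d[0]])
    s=np.arange(-w,w+.01,.25);pts=[]
    for t in np.linspace(.04,.96,n):
        q=p0+t*(p1-p0)+s[:,None]*nn
        v=cv2.remap(g,q[:,0].astype(np.float32),q[:,1].astype(np.float32),cv2.INTER_LINEAR)[:,0]
        gr=np.gradient(v); gr=np.abs(gr) if sign==0 else gr*sign
        pts.append(q[np.argmax(gr)])
    pts=np.array(pts,np.float32)
    l=cv2.fitLine(pts,cv2.DIST_HUBER,0,.01,.01)[:,0]
    r=np.abs((pts-l[2:])@np.array([-l[1],l[0]]))
    return l,np.median(r)
def isect(a,b):
    A=np.array([[a[0],-b[0]],[a[1],-b[1]]]);t=np.linalg.solve(A,b[2:]-a[2:]);return a[2:]+t[0]*a[:2]
E
python3 - <<'E'
from h import *
c=read_camera('wrist')
im=c['pixels'][0:210,140:480,::-1]; cv2.imwrite('pics/w1c.png',cv2.resize(im,None,fx=2.35,fy=2.35,interpolation=cv2.INTER_CUBIC))
print(yellow(c))
E_={'near':((162,138),(415,198)),'right':((415,198),(464,59)),'far':((190,3),(464,59)),'left':((172,5),(162,138))}
L={}
for k,(a,b) in E_.items():
    l,r=fitedge(c,a,b); L[k]=l
    A=atz(c,*(l[2:]-50*l[:2]),.05);B=atz(c,*(l[2:]+50*l[:2]),.05)
    print(k,l,r,np.degrees(np.arctan2(B[1]-A[1],B[0]-A[0])))
P={}
for a,b in [('near','right'),('right','far'),('near','left'),('far','left')]:
    q=isect(L[a],L[b]);P[a+b]=atz(c,*q,.05);print(a,b,q,P[a+b])
ks=list(P);print(np.mean(list(P.values()),0))
print(np.linalg.norm(P['nearright']-P['nearleft']),np.linalg.norm(P['nearright']-P['rightfar']),np.linalg.norm(P['farleft']-P['rightfar']))
E
```

```text
(((420.5997314453125, 207.29818725585938), (9.975066184997559, 39.39338684082031), 88.5616455078125), array([209,  74,  49,  14, 621], dtype=int32))
near [9.7263336e-01 2.3234537e-01 2.8751608e+02 1.6888599e+02] 0.28499386 -13.829168095918071
right [ 3.3243912e-01 -9.4312471e-01  4.4327673e+02  1.2154623e+02] 0.24888992 76.3731321803226
far [9.8679185e-01 1.6199327e-01 3.4258566e+02 3.1884510e+01] 2.3194752 -8.413113721188369
left [ 5.3972188e-02 -9.9854243e-01  1.6553098e+02  6.2671341e+01] 1.9281893 78.4594434983393
near right [415.78912 199.5282 ] [0.59926359 0.08585922 0.05      ]
right far [467.6448    52.414413] [0.6356173  0.23581963 0.05      ]
near left [161.41812 138.76335] [0.32600307 0.15312599 0.05      ]
far left [168.73761     3.3453465] [0.35146948 0.27784541 0.05      ]
[0.47808836 0.18816256 0.05      ]
0.28141807143335246 0.15430397916541677 0.2872388323720629
```

View pics/w1c.png

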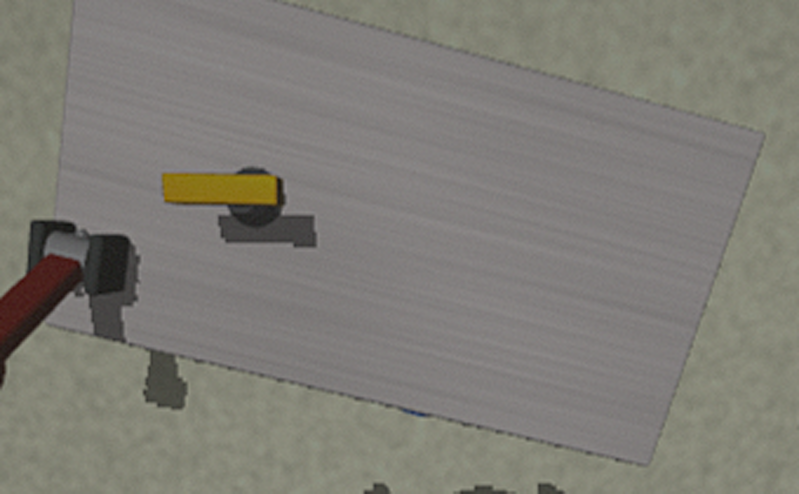

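Results:
- The mixer's yaw is about 166.3°, from two edges that agree.
- The stud is at about (0.4206, 0.2073).
- The T-head is about 12° askew.
- The predicted deck corner agrees with the measured one to within 1 mm.

I'll grip the head along its bar and turn it in line.

Request:
move_arm([
  [2, -1.5, 0],
  [4, -3, 0],
  [6, -4.5, 0],
  [8, -6, 0],
  [9.2, -6.9, 0],
], gripper=[1, 1, 1, 1, 1], twist=[-0.12, -0.24, -0.36, -0.48, -0.6])

```text
t: 2.88
eef_pos: [0.4184, 0.2101, 0.3039]
tool_rot: [-0.0, 0.463, 0.886, 0.0]
contact_force: [0.8, -0.0, -0.2]
gripper_width: 0.997
```

Request:
move_arm([
  [0, 0, 1],
  [0, 0, 2],
  [0, 0, 3],
  [0, 0, 4],
  [0, 0, 4],
], gripper=[1, 1, 1, 1, 1], twist=[-0.12, -0.24, -0.36, -0.48, -0.6])

```text
t: 3.3
eef_pos: [0.4192, 0.2075, 0.2621]
tool_rot: [-0.001, 0.182, 0.983, -0.001]
contact_force: [0.2, 0.2, -0.1]
gripper_width: 1.0
```

Request:
move_arm([
  [0, 0, 1],
  [0, 0, 2],
  [0, 0, 3],
  [0, 0, 3],
  [0, 0, 3],
], gripper=[1, 1, 1, 1, 1], twist=[-0.12, -0.24, -0.346, -0.346, -0.346])

```text
t: 3.72
eef_pos: [0.4198, 0.2078, 0.2336]
tool_rot: [-0.001, 0.014, 1.0, -0.0]
contact_force: [-0.3, 0.6, 1.2]
gripper_width: 1.004
```

Run:
```python
from h import *
from scipy.spatial.transform import Rotation as Ro
c=snap('wrist','w2.png'); o=get_obs(); print(o['eef_pos'],o['q']); q=o['tool_rot'];M=Ro.from_quat(np.r_[q[1:],q[0]]).as_matrix();print(np.round(M,4),np.degrees(np.arctan2(M[1,0],M[0,0])))
print(yellow(c)); print(yellow(read_camera('scene')))
```

```text
[0.42005875 0.20802772 0.23412077] [-0.30829354  0.24785922 -0.32500746  2.08605799  0.10681528  0.8230003
  0.84534467]
[[-9.996e-01  2.860e-02 -1.000e-04]
 [ 2.860e-02  9.996e-01  1.000e-04]
 [ 1.000e-04  1.000e-04 -1.000e+00]] 178.35892048109096
(((420.2488708496094, 207.322998046875), (9.695453643798828, 39.70467758178711), 88.72029113769531), array([309, 188,  15,  55, 759], dtype=int32))
(((-995.024658203125, 160.18707275390625), (61.96986770629883, 2011.2994384765625), 68.49916076660156), array([  26,    0,   60,  156, 1184], dtype=int32))
```

View pics/w2.png

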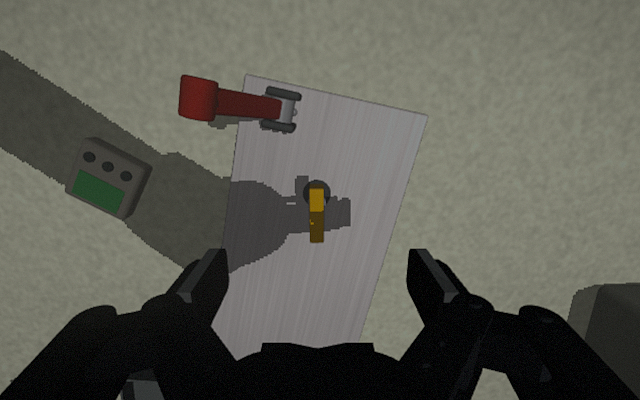

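Request:
move_arm([
  [0, 0, 3],
  [0, -0.05, 6],
  [0, -0.05, 7.8],
  [0, -0.05, 7.8],
  [0, -0.05, 7.8],
], gripper=[1, 1, 1, 0.4, 0.4], twist=[0, 0, 0, 0, 0], squeeze=20)

```text
t: 4.23
eef_pos: [0.4197, 0.2077, 0.1561]
tool_rot: [-0.0, 0.013, 1.0, -0.0]
contact_force: [0.4, -0.4, 0.4]
gripper_width: 0.749
```

Request:
move_arm([
  [0, 0, 0],
  [0, 0, 0],
  [0, 0, 0],
  [0, 0, 0],
  [0, 0, 0],
], gripper=[0, 0, 0, 0, 0], twist=[0, 0, 0, 0, 0])

```text
t: 4.65
eef_pos: [0.4203, 0.2072, 0.1569]
tool_rot: [0.001, 0.013, 1.0, -0.0]
contact_force: [-1.1, -2.2, 7.5]
gripper_width: 0.113
```

Request:
move_arm([
  [0, 0, 0],
  [0, 0, 0],
  [0, 0, 0],
  [0, 0, 0],
  [0, 0, 0],
], gripper=[0, 0, 0, 0, 0], twist=[0.08, 0.16, 0.2, 0.23, 0.23])

```text
t: 5.07
eef_pos: [0.4203, 0.2073, 0.1569]
tool_rot: [0.001, 0.128, 0.992, -0.0]
contact_force: [-0.2, -2.6, 7.9]
gripper_width: 0.11
```

```bash
cat >> h.py <<'E'
from scipy.spatial.transform import Rotation as Ro
def st():
    o=get_obs();q=o['tool_rot'];M=Ro.from_quat(np.r_[q[1:],q[0]]).as_matrix()
    print('t',round(o['t'],2),'pos',np.round(o['eef_pos'],4),'yaw',round(np.degrees(np.arctan2(M[1,0],M[0,0])),2),'F',np.round(o['contact_force'],1),'T',np.round(o['torque'],3),'g',round(o['gripper_width'],3),'q',np.round(o['q'],2));return o,M
E
python3 -c "
from h import *
st()"
```

```text
t 5.07 pos [0.4203 0.2073 0.1569] yaw 165.32 F [-0.2 -2.6  7.9] T [-0.533  0.111  0.244] g 0.11 q [-0.39  0.37 -0.24  2.15  0.15  0.64  0.58]
```

Request:
move_arm([
  [0, 0, 0],
  [0, 0, 0],
  [0, 0, 0],
  [0, 0, -3],
  [0, 0, -7],
], gripper=[0.3, 0.5, 1, 1, 1], twist=[0, 0, 0, 0, 0])

```text
t: 5.48
eef_pos: [0.4178, 0.2065, 0.224]
tool_rot: [-0.003, 0.127, 0.992, -0.002]
contact_force: [1.6, 0.1, 0.1]
gripper_width: 0.816
```

Request:
move_arm([
  [-2, 0, -3.5],
  [-3.5, 0, -7],
  [-3.5, 0, -9],
  [-3.5, 0, -9],
], gripper=[1, 1, 1, 1], twist=[0, 0, 0, 0])

```text
t: 5.82
eef_pos: [0.4562, 0.1995, 0.3208]
tool_rot: [0.004, 0.128, 0.992, 0.003]
contact_force: [1.0, 0.6, -0.8]
gripper_width: 0.998
```

Run:
```python
from h import *
c=snap('wrist','w3.png'); st(); print(yellow(c))
```

```text
t 5.87 pos [0.4548 0.1992 0.3181] yaw 165.35 F [-0.1 -0.3 -0.3] T [-0.045 -0.034  0.001] g 0.999 q [-0.31  0.18 -0.26  1.94  0.05  1.02  0.72]
(((419.8340148925781, 207.37173461914062), (10.07103157043457, 38.55842971801758), 75.45011138916016), array([308, 121,  12,  43, 443], dtype=int32))
```

View pics/w3.png

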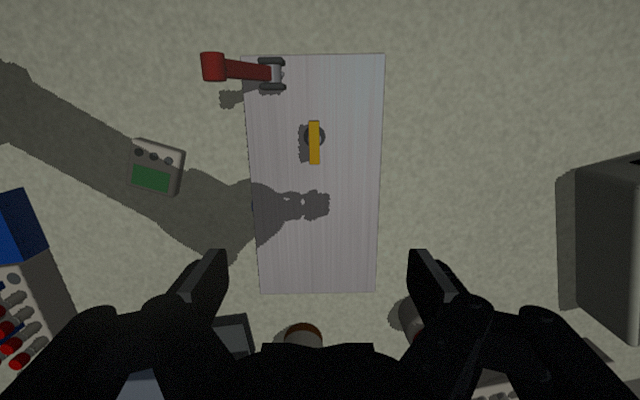

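The head at (314,142) now stands parallel to the deck edges. I'll measure the deck's yaw again from this full view.

Run:
```python
from h import *
c=read_camera('wrist')
E_={'l':((245,90),(260,290)),'r':((384,56),(376,290)),'top':((290,54),(382,53)),'bot':((264,293),(372,291))}
L={}
for k,(a,b) in E_.items():
    l,r=fitedge(c,a,b,w=4); L[k]=l
    A=atz(c,*(l[2:]-50*l[:2]),.05);B=atz(c,*(l[2:]+50*l[:2]),.05)
    print(k,r,np.degrees(np.arctan2(B[1]-A[1],B[0]-A[0]))%90)
P=np.array([atz(c,*isect(L[a],L[b]),.05) for a,b in [('l','top'),('top','r'),('r','bot'),('bot','l')]])
print(P,P.mean(0)); print([np.linalg.norm(P[i]-P[(i+1)%4]) for i in range(4)])
```

```text
l 0.3664083 76.37944031847682
r 0.5352446 77.0637461859721
top 0.31936306 76.5736287101249
bot 0.084197074 76.37870260280661
[[0.32359657 0.15282603 0.05      ]
 [0.35805635 0.2971782  0.05      ]
 [0.63433046 0.23371895 0.05      ]
 [0.59858275 0.08619539 0.05      ]] [0.47864153 0.19247964 0.05      ]
[np.float64(0.14840830720225665), np.float64(0.28346862346295754), np.float64(0.15179295384214325), np.float64(0.28294353381235937)]
```

Request:
move_arm([
  [-1.7, -3.7, 0],
  [-3.4, -7.4, 0],
  [-5.1, -11.1, 0],
  [-6.8, -14.8, 0],
  [-8.5, -18.5, 0],
], gripper=[1, 1, 1, 1, 1], twist=[0, 0, 0, 0, 0])

```text
t: 6.33
eef_pos: [0.488, -0.0033, 0.3141]
tool_rot: [-0.002, 0.126, 0.992, -0.0]
contact_force: [1.2, -1.3, 0.6]
gripper_width: 1.0
```

Request:
move_arm([
  [-1.7, -3.7, 0],
  [-3.4, -7.4, 0],
  [-5.1, -11.1, 0],
  [-6.8, -14.8, 0],
  [-8.5, -18.5, 0],
], gripper=[1, 1, 1, 1, 1], twist=[0, 0, 0, 0, 0])

```text
t: 6.75
eef_pos: [0.5239, -0.2035, 0.3138]
tool_rot: [-0.002, 0.127, 0.992, 0.0]
contact_force: [1.3, 1.1, 0.2]
gripper_width: 0.999
```

Request:
move_arm([
  [-0.5, -1, 0],
  [-0.9, -1.7, 0],
  [-0.9, -1.7, 0],
  [-0.9, -1.7, 0],
], gripper=[1, 1, 1, 1], twist=[-0.1, -0.1, -0.1, -0.1])

```text
t: 7.08
eef_pos: [0.529, -0.2193, 0.3146]
tool_rot: [-0.001, 0.078, 0.997, 0.001]
contact_force: [0.7, 0.6, 0.8]
gripper_width: 0.999
```

Run:
```python
from h import *
c=snap('wrist','w4.png'); st()
for q in ['rack','handle','slot']:
    for r in spot_point(q,'wrist')[:2]: print(q,np.round(r['centre'],4),round(r['p'],2))
```

```text
t 7.13 pos [ 0.5292 -0.2187  0.315 ] yaw 171.17 F [-0.7 -0.4  0.1] T [ 0.042 -0.031 -0.002] g 0.999 q [ 0.26  0.3   0.03  1.79 -0.01  1.05  1.71]
rack [ 0.538  -0.2335 -0.0012] 0.88
handle [ 0.5307 -0.2284  0.1237] 0.88
slot [ 0.4226 -0.2192  0.0408] 0.73
```

View pics/w4.png

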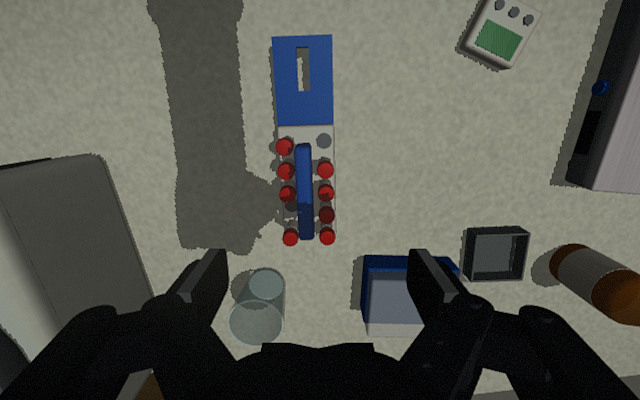

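Seen from above, the blue tab spans about (272-334, 36-125), its slot about (297-310, 47-91), and the handle bar runs from (303,143) to (307,240). I'll fit the tab edges.

```bash
cat >> h.py <<'E'
def fitblue(c,E_,z,w=4):
    L={}
    for k,(a,b) in E_.items():
        l,r=fitedge(c,a,b,w=w); L[k]=l
        A=atz(c,*(l[2:]-20*l[:2]),z);B=atz(c,*(l[2:]+20*l[:2]),z)
        print(k,r,np.degrees(np.arctan2(B[1]-A[1],B[0]-A[0]))%90)
    return L
E
python3 - <<'E'
from h import *
c=read_camera('wrist')
L=fitblue(c,{'l':((272,38),(278,122)),'r':((331,38),(334,122)),'top':((275,37),(329,35)),'bot':((282,126),(332,125))},.04)
P=np.array([atz(c,*isect(L[a],L[b]),.04) for a,b in [('l','top'),('top','r'),('r','bot'),('bot','l')]])
print(P); print([np.linalg.norm(P[i]-P[(i+1)%4]) for i in range(4)])
ml=(P[0]+P[1])/2; mb=(P[2]+P[3])/2; d=(ml-mb)/np.linalg.norm(ml-mb); print('yaw',np.degrees(np.arctan2(d[1],d[0])),'slot',ml-.032*d,'handle',ml-.142*d,'rack',ml-.154*d)
im=c['pixels'][20:260,250:350,::-1]; cv2.imwrite('pics/w4c.png',cv2.resize(im,None,fx=2.4,fy=2.4,interpolation=cv2.INTER_CUBIC))
# handle top, z=.136, hue mask
hsv=cv2.cvtColor(c['pixels'],cv2.COLOR_RGB2HSV);m=cv2.inRange(hsv,(105,120,30),(125,255,255));m[:137]=0;m[245:]=0;m[:,:290]=0;m[:,320:]=0
v,u=np.nonzero(m);Q=np.array([atz(c,a,b,.136)[:2] for a,b in zip(u,v)])*1000
print(cv2.minAreaRect(Q.astype(np.float32)),len(u))
E
```

```text
l 0.15602571 82.8903330176921
r 0.19708656 82.69446654074594
top 0.1861684 82.70064201086083
bot 0.24026734 82.27536211011613
[[ 0.38391268 -0.24669085  0.04      ]
 [ 0.39221221 -0.18189717  0.04      ]
 [ 0.48189986 -0.19339515  0.04      ]
 [ 0.47316071 -0.25782257  0.04      ]]
[np.float64(0.06532307144868207), np.float64(0.09042167290809072), np.float64(0.06501741624118665), np.float64(0.08993956873377802)]
yaw 172.7921620770822 slot [ 0.41980956 -0.21830902  0.04      ] handle [ 0.5289403 -0.2321106  0.04     ] rack [ 0.54084547 -0.23361623  0.04      ]
((526.8486938476562, -229.51246643066406), (13.401022911071777, 84.49077606201172), 83.16676330566406) 1451
```

View pics/w4c.png

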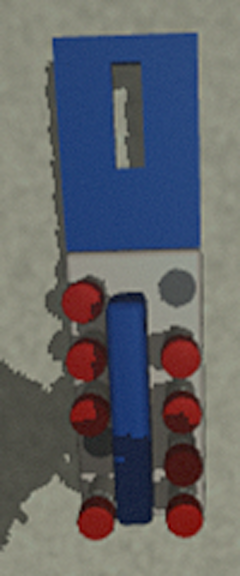

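Request:
move_arm([
  [0, -1.2, 3],
  [0, -1.2, 6],
  [0, -1.2, 9],
  [0, -1.2, 12],
  [0, -1.2, 13.6],
], gripper=[1, 1, 1, 1, 1], twist=[-0.03, -0.03, -0.03, -0.03, -0.03], squeeze=60)

```text
t: 7.75
eef_pos: [0.5261, -0.2314, 0.1769]
tool_rot: [-0.002, 0.062, 0.998, 0.001]
contact_force: [-0.0, 0.4, -0.5]
gripper_width: 1.001
```

Run:
```python
from h import *
c=snap('wrist','w5.png'); st(); snap('side','s5.png')
```

```text
t 7.8 pos [ 0.5251 -0.2309  0.1749] yaw 172.91 F [-0.5  1.  -2. ] T [ 0.007  0.033 -0.045] g 1.001 q [ 0.29  0.47  0.02  1.91 -0.01  0.77  1.76]
```

View pics/w5.png

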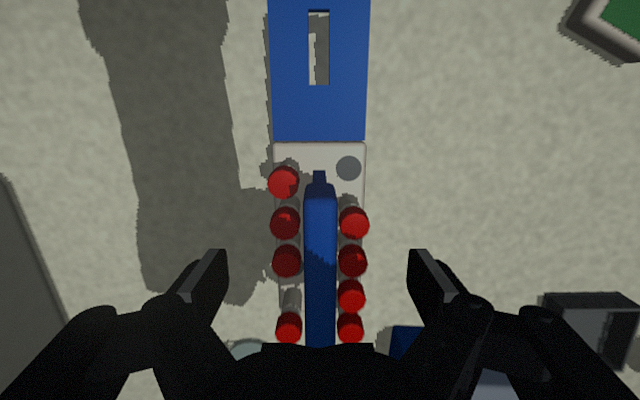

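View pics/s5.png

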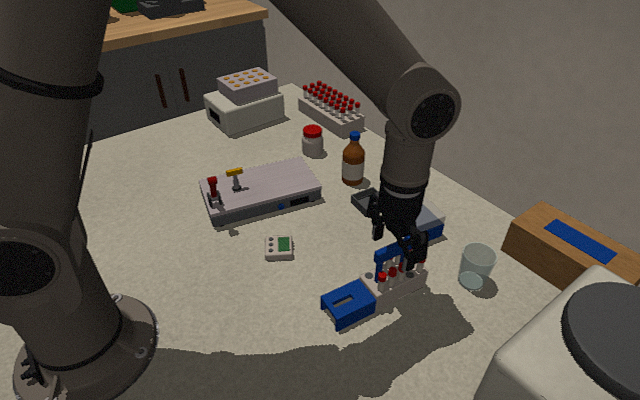

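Request:
move_arm([
  [0, 0, 0],
  [0, 0, 0],
  [0, 0, 0],
  [0, 0, 0],
  [0, 0, 0],
], gripper=[0.3, 0, 0, 0, 0], twist=[0, 0, 0, 0, 0], squeeze=60)

```text
t: 8.27
eef_pos: [0.528, -0.2329, 0.181]
tool_rot: [0.001, 0.062, 0.998, -0.0]
contact_force: [0.2, -0.3, 0.2]
gripper_width: 0.303
```

Request:
move_arm([
  [0, 0, 0],
  [0, 0, 0],
  [0, 0, 0],
  [0, 0, 0],
  [0, 0, 0],
], gripper=[0, 0, 0, 0, 0], twist=[0, 0, 0, 0, 0])

```text
t: 8.68
eef_pos: [0.5279, -0.2323, 0.1806]
tool_rot: [0.0, 0.062, 0.998, 0.0]
contact_force: [-1.3, 2.8, 5.5]
gripper_width: 0.152
```

```bash
python3 -c "
from h import *
st()"
```

```text
t 8.68 pos [ 0.5279 -0.2323  0.1806] yaw 172.87 F [-1.3  2.8  5.5] T [ 0.627  0.151 -0.055] g 0.152 q [ 0.29  0.46  0.02  1.9  -0.01  0.78  1.76]
```

Request:
move_arm([
  [0, 0, -1],
  [0, 0, -3],
  [0, 0, -6],
  [0, 0, -9],
  [0, 0, -12],
], gripper=[0, 0, 0, 0, 0], twist=[0, 0, 0, 0, 0])

```text
t: 9.1
eef_pos: [0.5263, -0.2329, 0.3006]
tool_rot: [-0.001, 0.063, 0.998, 0.0]
contact_force: [0.6, -0.8, -4.7]
gripper_width: 0.151
```

Request:
move_arm([
  [0, 0, 0],
  [0, 0, 0],
  [0, 0, 0],
], gripper=[0, 0, 0], twist=[0, 0, 0])

```text
t: 9.35
eef_pos: [0.5263, -0.2326, 0.2986]
tool_rot: [-0.001, 0.062, 0.998, 0.0]
contact_force: [-0.1, -0.7, -5.1]
gripper_width: 0.152
```

Run:
```python
from h import *
c=snap('wrist','w6.png'); st(); snap('side','s6.png')
for n in ['wrist','scene','side']:
  for q in ['slot']:
    for r in spot_point(q,n)[:2]: print(n,q,np.round(r['centre'],4),round(r['p'],2))
```

```text
t 9.4 pos [ 0.5261 -0.2325  0.2979] yaw 172.84 F [-0.5  0.3 -4. ] T [-0.008  0.01   0.008] g 0.153 q [ 0.29  0.32  0.03  1.81 -0.01  1.02  1.76]
wrist slot [ 0.4209 -0.2208  0.1589] 0.86
scene slot [ 0.4189 -0.2175  0.037 ] 0.67
side slot [ 0.4162 -0.2204  0.1597] 0.87
```

View pics/w6.png

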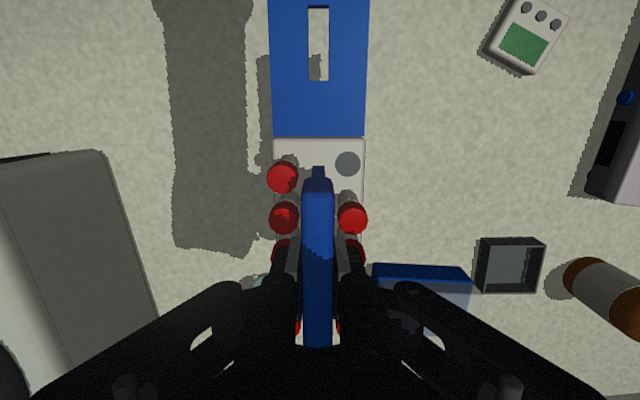

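View pics/s6.png

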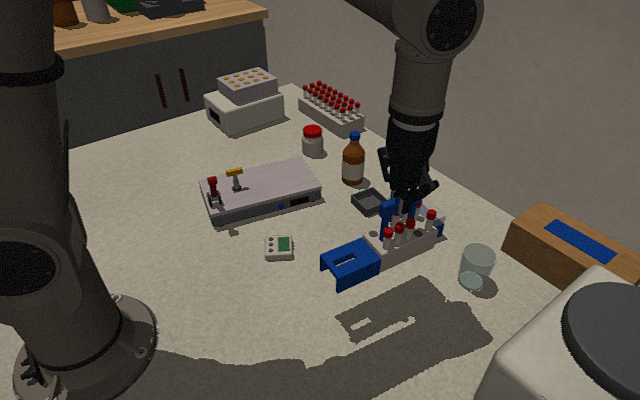

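Rack lifted level; the slot shows at (308-328, 6-80), all within the wrist picture. I'll measure the slot in the tool frame.

```bash
cat >> h.py <<'E'
def totool(o,M,P): return (np.asarray(P)-o['eef_pos'])@M
def slotfit(c,o,M,dz=-.1406,box=None):
    z=o['eef_pos'][2]+dz
    L=fitblue(c,{'l':((268,10),(272,132)),'r':((370,10),(364,132)),'bot':((280,137),(360,136)),'sl':((307,12),(308,76)),'sr':((329,12),(329,76)),'sb':((310,81),(327,81))},z)
    for a in ['l','r','sl','sr']:
        for b in ['bot','sb']: print(a,b,np.round(isect(L[a],L[b]),1),np.round(totool(o,M,atz(c,*isect(L[a],L[b]),z))*1000,1))
E
python3 - <<'E'
from h import *
c=read_camera('wrist'); o,M=st(); slotfit(c,o,M)
im=c['pixels'][0:150,255:385,::-1]; cv2.imwrite('pics/w6c.png',cv2.resize(im,None,fx=4,fy=4,interpolation=cv2.INTER_CUBIC))
E
```

```text
t 9.65 pos [ 0.527  -0.2326  0.2988] yaw 172.85 F [-0.1  0.2 -4.3] T [ 0.018 -0.019  0.009] g 0.154 q [ 0.29  0.32  0.03  1.8  -0.01  1.02  1.76]
l 0.23441386 83.02382165652693
r 0.24112022 82.98961244254582
bot 0.11283769 82.88645713092546
sl 0.14137644 82.36618551450707
sr 0.22789685 82.13692218712788
sb 0.17767894 81.97412005483152
l bot [272.7 138.4] [ 50.8 -29.9 140.7]
l sb [270.2  79.6] [ 88.5 -30.  140.8]
r bot [363.6 138.4] [ 50.8  32.2 140.7]
r sb [366.   81.2] [ 87.5  32.1 140.8]
sl bot [308.5 138.4] [ 50.8  -5.5 140.7]
sl sb [308.5  80.2] [ 88.1  -5.2 140.8]
sr bot [326.2 138.4] [ 50.8   6.6 140.7]
sr sb [327.4  80.6] [ 87.9   7.  140.8]
```

View pics/w6c.png

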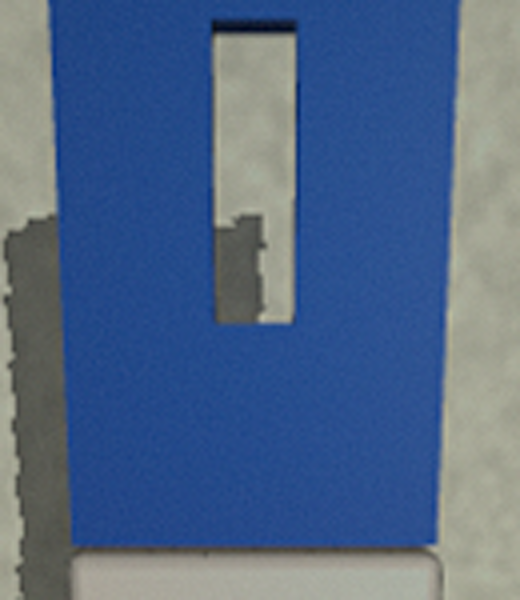

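Request:
move_arm([
  [0.2, 2, -1],
  [0.6, 5, -2],
  [1.1, 9, -3],
  [1.6, 13, -3],
  [2.1, 17, -3],
], gripper=[0, 0, 0, 0, 0], twist=[0, 0, 0, 0, 0])

```text
t: 10.07
eef_pos: [0.5278, -0.06, 0.3304]
tool_rot: [0.001, 0.063, 0.998, 0.0]
contact_force: [2.0, 0.6, -4.9]
gripper_width: 0.153
```

Request:
move_arm([
  [0.5, 4, 0],
  [1, 8, 0],
  [1.5, 12, 0],
  [2, 16, 0],
  [2.4, 19, 0],
], gripper=[0, 0, 0, 0, 0], twist=[0, 0, 0, 0, 0])

```text
t: 10.48
eef_pos: [0.5269, 0.1341, 0.3297]
tool_rot: [-0.0, 0.061, 0.998, 0.001]
contact_force: [0.4, -0.3, -5.5]
gripper_width: 0.151
```

Request:
move_arm([
  [0.5, 3, 0],
  [0.7, 5, 0],
  [0.7, 5, 0],
  [0.7, 5, 0],
  [0.7, 5, 0],
], gripper=[0, 0, 0, 0, 0], twist=[0.06, 0.114, 0.114, 0.114, 0.114])

```text
t: 10.9
eef_pos: [0.5269, 0.1796, 0.3294]
tool_rot: [-0.0, 0.119, 0.993, -0.001]
contact_force: [-0.5, -0.0, -5.0]
gripper_width: 0.148
```

Run:
```python
from h import *
c=snap('wrist','w7.png'); o,M=st(); print(yellow(c)); slotfit(c,o,M)
```

```text
t 10.95 pos [0.527  0.179  0.3295] yaw 166.24 F [ 1.2  0.8 -4.7] T [-0.065  0.017 -0.029] g 0.153 q [-0.29  0.27 -0.19  1.8   0.06  1.08  0.84]
(((418.9671630859375, 207.6492156982422), (8.97919750213623, 34.83960723876953), 76.34335327148438), array([314,  36,  11,  44, 476], dtype=int32))
l 0.25169742 76.195771818976
r 0.2449571 76.50053389033124
bot 0.12920898 76.34882937552993
sl 0.38856074 77.30129704209858
sr 0.39798266 75.38710970886629
sb 0.9044006 68.9714295762493
l bot [272.3 138.5] [ 50.7 -29.8 140.7]
l sb [269.6  71.6] [ 93.3 -29.8 140.7]
r bot [363.6 138.5] [ 50.8  32.6 140.6]
r sb [365.9  84.9] [ 85.4  32.4 140.6]
sl bot [310.6 138.5] [ 50.8  -3.7 140.6]
sl sb [309.2  77. ] [ 90.1  -4.4 140.6]
sr bot [325.8 138.5] [ 50.8   6.7 140.6]
sr sb [327.2  79.5] [ 88.6   7.3 140.6]
```

View pics/w7.png

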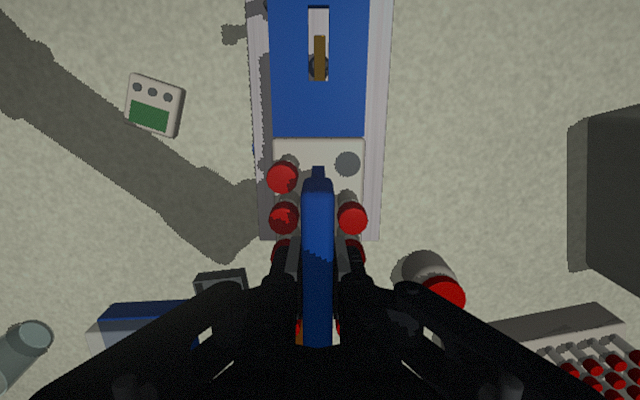

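The T-head shows through the slot (314-325, 36-80); its near end is hidden under the tab. I'll work out the offset between slot and head in this one view.

```bash
cat >> h.py <<'E'
def tfar(c,o,M,z=.107):
    hsv=cv2.cvtColor(c['pixels'],cv2.COLOR_RGB2HSV)
    m=cv2.inRange(hsv,(18,100,30),(35,255,255)); m[150:]=0; m[:,:290]=0; m[:,350:]=0
    n,l,s,ce=cv2.connectedComponentsWithStats(m); i=1+np.argmax(s[1:,4]); v,u=np.nonzero(l==i)
    print('bbox',s[i])
    P=np.array([totool(o,M,atz(c,a,b,z)) for a,b in zip(u,v)])*1000
    xs=np.linspace(P[:,0].min()+4,P[:,0].max()-4,7); 
    for x in xs:
        k=abs(P[:,0]-x)<1.5; print('x',round(x,1),'y',round(P[k,1].min(),1),round(P[k,1].max(),1))
    print('far x',P[:,0].max(),'-> centre x',P[:,0].max()-20, 'near x',P[:,0].min(),'y',np.median(P[:,1]))
E
python3 - <<'E'
from h import *
c=read_camera('wrist'); o,M=st(); tfar(c,o,M)
print('expect T',totool(o,M,[.4202,.2072,.107])*1000)
im=c['pixels'][0:150,255:385,::-1]; cv2.imwrite('pics/w7c.png',cv2.resize(im,None,fx=4,fy=4,interpolation=cv2.INTER_CUBIC))
E
```

```text
t 11.0 pos [0.5271 0.1789 0.3296] yaw 166.21 F [-0.1 -0.9 -3.8] T [-0.016  0.005  0.047] g 0.148 q [-0.29  0.27 -0.19  1.8   0.06  1.08  0.84]
bbox [315  35  11  45 453]
x 98.2 y -1.6 7.4
x 102.8 y -1.6 7.4
x 107.4 y -1.5 6.4
x 112.0 y -1.5 7.3
x 116.6 y -1.5 6.4
x 121.2 y -1.5 6.3
x 125.8 y -1.5 6.3
far x 129.79515764944676 -> centre x 109.79515764944676 near x 94.15825463497256 y 2.798168240457284
expect T [110.57489688   2.21032821 222.65026813]
```

View pics/w7c.png

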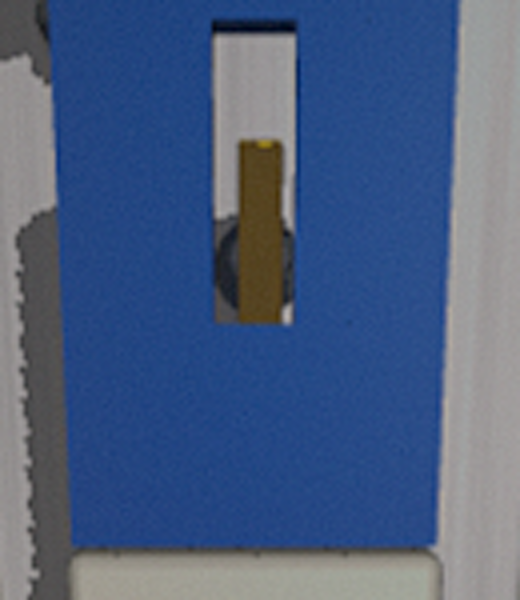

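Request:
move_arm([
  [0, 0.1, 1.5],
  [0.1, 0.2, 3],
  [0.1, 0.15, 4.5],
  [0.1, 0.15, 6],
  [0.1, 0.15, 6],
], gripper=[0, 0, 0, 0, 0], twist=[0, 0, 0, 0, 0])

```text
t: 11.42
eef_pos: [0.525, 0.1801, 0.267]
tool_rot: [-0.002, 0.12, 0.993, -0.002]
contact_force: [-1.0, -1.1, -4.4]
gripper_width: 0.152
```

Request:
move_arm([
  [0, 0, 0],
  [0, 0, 0],
  [0, 0, 0],
], gripper=[0, 0, 0], twist=[0, 0, 0])

```text
t: 11.67
eef_pos: [0.527, 0.1821, 0.2712]
tool_rot: [0.001, 0.119, 0.993, 0.001]
contact_force: [0.0, -0.5, -4.5]
gripper_width: 0.153
```

Run:
```python
from h import *
c=snap('wrist','w8.png'); o,M=st(); slotfit(c,o,M); tfar(c,o,M)
print('expect T',totool(o,M,[.4202,.2072,.107])*1000)
im=c['pixels'][0:150,255:385,::-1]; cv2.imwrite('pics/w8c.png',cv2.resize(im,None,fx=4,fy=4,interpolation=cv2.INTER_CUBIC))
```

```text
t 11.72 pos [0.5269 0.1823 0.2711] yaw 166.29 F [-0.5 -0.3 -4.6] T [-0.001  0.026  0.019] g 0.15 q [-0.29  0.33 -0.19  1.86  0.07  0.95  0.82]
l 0.23390788 76.22186654084355
r 0.23334403 76.37650552993082
bot 0.110587984 76.3566263006229
sl 0.13952568 76.14043696694152
sr 0.3744766 75.15194746687209
sb 0.37020212 68.1612878221422
l bot [272.4 138.5] [ 50.4 -30.3 140.5]
l sb [269.7  71.7] [ 92.9 -30.2 140.4]
r bot [363.4 138.4] [ 50.5  31.9 140.6]
r sb [365.7  86.4] [ 84.   31.9 140.5]
sl bot [308.9 138.4] [ 50.4  -5.3 140.5]
sl sb [308.6  77.6] [ 89.3  -5.2 140.4]
sr bot [325.2 138.4] [ 50.5   5.8 140.5]
sr sb [326.8  80.4] [ 87.6   6.5 140.5]
bbox [309  18  14  62 795]
x 94.0 y -5.6 3.0
x 99.2 y -5.5 3.7
x 104.4 y -5.5 3.7
x 109.5 y -5.4 3.7
x 114.7 y -5.4 3.7
x 119.8 y -5.4 2.9
x 125.0 y -5.3 2.9
far x 128.98535680251393 -> centre x 108.98535680251393 near x 90.03355769348877 y -1.2300454833087726
expect T [109.88418698  -1.27649752 163.92595598]
```

View pics/w8c.png

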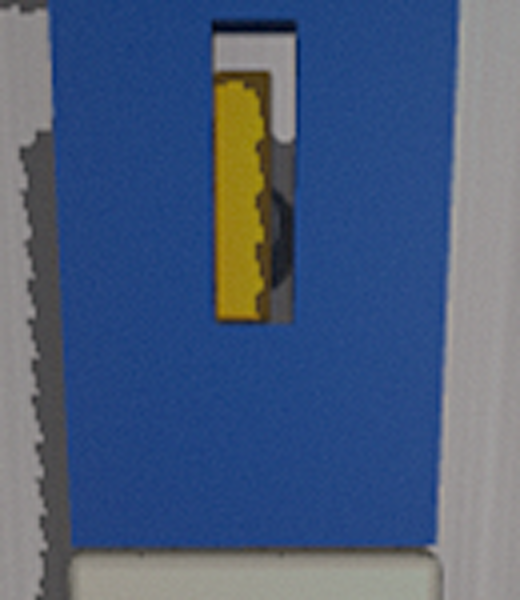

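Request:
move_arm([
  [0, -0.2, 0.5],
  [0, -0.2, 1],
  [0, -0.2, 1.1],
  [0, -0.2, 1.1],
  [0, -0.2, 1.1],
], gripper=[0, 0, 0, 0, 0], twist=[0, 0, 0, 0, 0])

```text
t: 12.13
eef_pos: [0.5257, 0.1804, 0.2587]
tool_rot: [-0.0, 0.119, 0.993, -0.0]
contact_force: [-0.9, 0.9, -4.1]
gripper_width: 0.153
```

Request:
move_arm([
  [0, 0, 0],
  [0, 0, 0],
  [0, 0, 0],
], gripper=[0, 0, 0], twist=[0, 0, 0])

```text
t: 12.38
eef_pos: [0.5259, 0.1804, 0.2591]
tool_rot: [0.0, 0.119, 0.993, 0.0]
contact_force: [-0.3, -0.7, -4.6]
gripper_width: 0.156
```

Run:
```python
from h import *
c=snap('wrist','w9.png'); o,M=st(); slotfit(c,o,M); tfar(c,o,M)
print('expect T',totool(o,M,[.4202,.2072,.107])*1000)
im=c['pixels'][0:150,255:385,::-1]; cv2.imwrite('pics/w9c.png',cv2.resize(im,None,fx=4,fy=4,interpolation=cv2.INTER_CUBIC))
```

```text
t 12.43 pos [0.5259 0.1804 0.259 ] yaw 166.32 F [ 0.1  1.2 -4.5] T [-0.038  0.014  0.004] g 0.154 q [-0.29  0.34 -0.19  1.88  0.08  0.93  0.82]
l 0.3975214 76.11869585720716
r 0.23945016 76.393129721653
bot 0.0961846 76.29260657550184
sl 0.06122399 77.0678328721394
sr 0.8775157 72.97211292832955
sb 0.059183292 76.68824808608207
l bot [272.  138.4] [ 50.6 -30.4 140.6]
l sb [269.8  79.6] [ 88.3 -30.3 140.6]
r bot [363.5 138.5] [ 50.5  32.1 140.6]
r sb [366.1  79. ] [ 88.7  32.1 140.6]
sl bot [313.  138.4] [ 50.6  -2.4 140.6]
sl sb [312.   79.3] [ 88.4  -2.9 140.6]
sr bot [321.1 138.4] [ 50.6   3.1 140.6]
sr sb [324.8  79.2] [ 88.5   5.3 140.6]
bbox [311  15  15  65 882]
x 93.4 y -3.1 5.7
x 98.5 y -3.1 5.7
x 103.6 y -3.1 5.6
x 108.7 y -3.1 5.6
x 113.8 y -3.0 5.5
x 118.9 y -3.7 5.5
x 124.1 y -3.0 5.5
far x 128.0652317806196 -> centre x 108.0652317806196 near x 89.3688747814322 y 0.9463130912422802
expect T [109.06437368   1.05794577 152.02043374]
```

View pics/w9c.png

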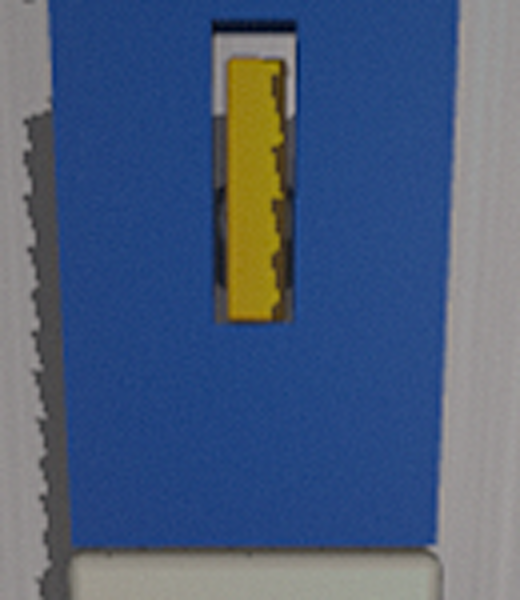

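Run:
```python
from h import *
c=read_camera('wrist'); o,M=st(); zt=o['eef_pos'][2]-.1406
g=c['pixels'].astype(int)
print(g[0:22,319].tolist()); print(g[74:86,319].tolist()); print(g[0:10,323].tolist())
for z in (zt,zt-.008):
    for r in (4.5,5.5,7.5,8.5,80,80.5): print(round(z,4),r,np.round(totool(o,M,atz(c,318,r,z))[:2]*1000,1))
for r in (14,14.5,15): print('T',r,np.round(totool(o,M,atz(c,318,r,.107))[:2]*1000,1))
```

```text
t 12.48 pos [0.5258 0.1804 0.259 ] yaw 166.32 F [-1.2  0.5 -4.6] T [-0.025  0.042 -0.009] g 0.152 q [-0.29  0.34 -0.19  1.88  0.08  0.93  0.82]
[[33, 68, 126], [35, 69, 127], [27, 66, 124], [33, 69, 131], [31, 59, 110], [13, 30, 61], [17, 24, 38], [0, 9, 33], [83, 83, 91], [135, 134, 135], [150, 146, 148], [145, 141, 142], [143, 141, 143], [144, 144, 152], [141, 129, 110], [143, 121, 4], [149, 130, 12], [153, 129, 23], [147, 127, 12], [149, 129, 15], [147, 124, 3], [150, 128, 25]]
[[153, 130, 20], [154, 132, 18], [156, 132, 28], [154, 132, 26], [160, 132, 18], [135, 106, 23], [64, 55, 49], [31, 62, 112], [34, 70, 135], [34, 71, 133], [32, 70, 129], [33, 68, 129]]
[[34, 68, 126], [30, 69, 126], [38, 69, 131], [34, 69, 131], [23, 57, 110], [21, 33, 61], [24, 24, 43], [0, 12, 34], [83, 81, 89], [136, 133, 135]]
0.1184 4.5 [131.    0.8]
0.1184 5.5 [130.4   0.8]
0.1184 7.5 [129.3   0.8]
0.1184 8.5 [128.8   0.8]
0.1184 80 [88.   0.9]
0.1184 80.5 [87.7  0.9]
0.1104 4.5 [133.1   0.9]
0.1104 5.5 [132.5   0.9]
0.1104 7.5 [131.4   0.9]
0.1104 8.5 [130.9   0.9]
0.1104 80 [88.5  0.9]
0.1104 80.5 [88.2  0.9]
T 14 [128.6   0.9]
T 14.5 [128.3   0.9]
T 15 [128.    0.9]
```

Request:
move_arm([
  [-0.08, 0.03, 0],
  [-0.08, 0.03, 0.2],
  [-0.08, 0.03, 0.5],
  [-0.08, 0.03, 0.8],
  [-0.08, 0.03, 0.8],
], gripper=[0, 0, 0, 0, 0], twist=[0, 0, 0, 0, 0])

```text
t: 12.9
eef_pos: [0.5262, 0.1802, 0.25]
tool_rot: [-0.001, 0.119, 0.993, -0.0]
contact_force: [-0.4, -0.4, -4.1]
gripper_width: 0.156
```

Run:
```python
from h import *
c=snap('wrist','w10.png'); o,M=st(); 
im=c['pixels'][0:150,255:385,::-1]; cv2.imwrite('pics/w10c.png',cv2.resize(im,None,fx=4,fy=4,interpolation=cv2.INTER_CUBIC))
```

```text
t 12.95 pos [0.5263 0.1803 0.2503] yaw 166.32 F [ 0.5  0.1 -4.8] T [-0.043 -0.017  0.041] g 0.148 q [-0.29  0.35 -0.19  1.89  0.08  0.91  0.82]
```

View pics/w10c.png

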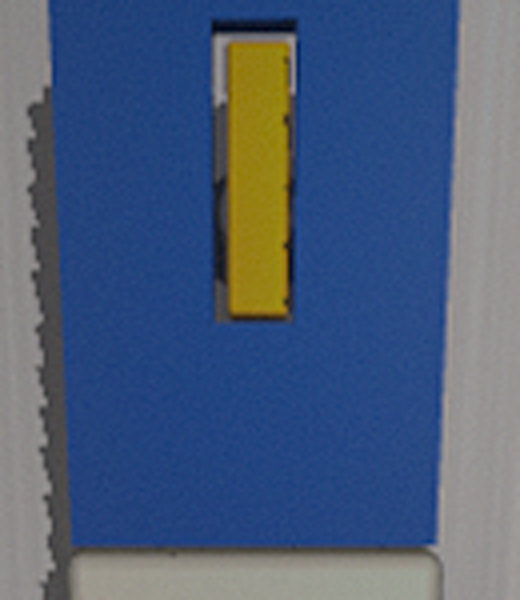

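Request:
move_arm([
  [-0.05, 0.07, 0],
  [-0.1, 0.07, 0.1],
  [-0.1, 0.07, 0.5],
  [-0.1, 0.07, 0.8],
  [-0.1, 0.07, 0.8],
], gripper=[0, 0, 0, 0, 0], twist=[0, 0, 0, 0, 0])

```text
t: 13.37
eef_pos: [0.5274, 0.1806, 0.242]
tool_rot: [-0.001, 0.119, 0.993, -0.0]
contact_force: [-0.3, 0.5, -5.4]
gripper_width: 0.156
```

Run:
```python
from h import *
c=snap('wrist','w11.png'); o,M=st(); 
im=c['pixels'][0:150,255:385,::-1]; cv2.imwrite('pics/w11c.png',cv2.resize(im,None,fx=4,fy=4,interpolation=cv2.INTER_CUBIC))
```

```text
t 13.42 pos [0.5275 0.1807 0.2423] yaw 166.32 F [-0.5 -0.7 -4. ] T [ 0.015 -0.013 -0.049] g 0.152 q [-0.29  0.36 -0.18  1.89  0.08  0.9   0.81]
```

View pics/w11c.png

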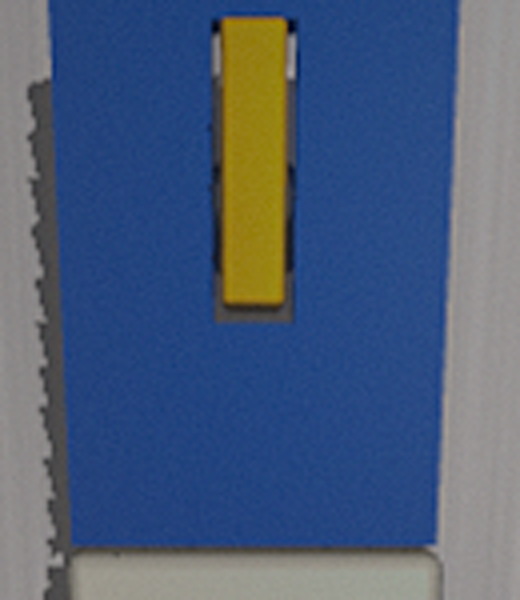

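The head now passes through the slot and is centred; the force is unchanged. I'll lower the rack to the deck.

Request:
move_arm([
  [0, 0, 0.4],
  [0, 0, 0.8],
  [0, 0, 1.0],
  [0, 0, 1.1],
  [0, 0, 1.1],
], gripper=[0, 0, 0, 0, 0], twist=[0, 0, 0, 0, 0])

```text
t: 13.83
eef_pos: [0.5277, 0.1807, 0.2315]
tool_rot: [-0.0, 0.119, 0.993, -0.0]
contact_force: [-0.1, 0.4, -4.9]
gripper_width: 0.151
```

Run:
```python
from h import *
st()
```

```text
t 13.83 pos [0.5277 0.1807 0.2315] yaw 166.32 F [-0.1  0.4 -4.9] T [-0.041  0.064  0.021] g 0.151 q [-0.29  0.38 -0.18  1.9   0.09  0.88  0.81]
```

Request:
move_arm([
  [0, 0, 0.1],
  [0, 0, 0.15],
  [0, 0, 0.2],
  [0, 0, 0.2],
  [0, 0, 0.2],
], gripper=[0, 0, 0, 0, 0], twist=[0, 0, 0, 0, 0])

```text
t: 14.25
eef_pos: [0.5279, 0.1812, 0.2305]
tool_rot: [0.0, 0.119, 0.993, 0.0]
contact_force: [-2.0, 0.0, 1.9]
gripper_width: 0.152
```

Run:
```python
from h import *
c=snap('wrist','w12.png'); o,M=st(); 
im=c['pixels'][0:150,255:385,::-1]; cv2.imwrite('pics/w12c.png',cv2.resize(im,None,fx=4,fy=4,interpolation=cv2.INTER_CUBIC))
snap('side','s12.png')
```

```text
t 14.3 pos [0.5279 0.1811 0.2305] yaw 166.33 F [-3.2  0.6  4.3] T [-0.073  0.522 -0.059] g 0.152 q [-0.3   0.38 -0.18  1.9   0.09  0.87  0.81]
```

View pics/w12c.png

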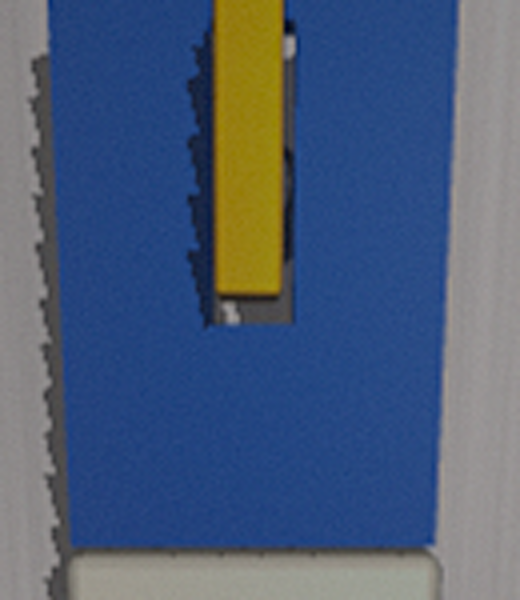

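View pics/s12.png

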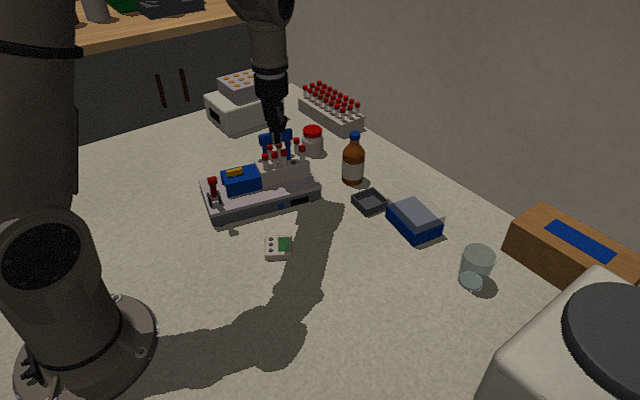

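Run:
```python
from h import *
c=read_camera('wrist'); o,M=st(); zt=.09
print('slot near',totool(o,M,atz(c,318,80.5,zt))*1000,'T near',totool(o,M,atz(c,317,73.7,.107))*1000)
print('T l/r', [np.round(totool(o,M,atz(c,255+x/4,50,.107))*1000,1)[1] for x in (216,283)], 'slot', [np.round(totool(o,M,atz(c,255+x/4,50,.09))*1000,1)[1] for x in (213,296)])
```

```text
t 14.4 pos [0.5279 0.1812 0.2305] yaw 166.33 F [-2.9 -0.4  3.9] T [-0.119  0.606 -0.023] g 0.155 q [-0.3   0.38 -0.18  1.9   0.09  0.87  0.81]
slot near [ 87.70123761   0.89183299 140.42827277] T near [ 90.43563713   0.24423742 123.42669536]
T l/r [np.float64(-4.4), np.float64(5.3)] slot [np.float64(-5.3), np.float64(7.8)]
```

Request:
move_arm([
  [0, 0, -0.1],
  [0, 0, -0.1],
  [0, 0, -0.1],
  [0, 0, -0.1],
  [0, 0, -0.1],
], gripper=[0.3, 0.6, 1, 1, 1], twist=[0, 0, 0, 0, 0])

```text
t: 14.82
eef_pos: [0.5279, 0.1807, 0.2308]
tool_rot: [0.0, 0.119, 0.993, 0.0]
contact_force: [-0.3, 0.6, 0.1]
gripper_width: 0.851
```

Request:
move_arm([
  [0, 0, -2],
  [0, 0, -5],
  [0, 0, -8],
  [2, 0, -9],
  [3, 0, -9],
], gripper=[1, 1, 1, 1, 1], twist=[0, 0, 0, 0, 0])

```text
t: 15.23
eef_pos: [0.4989, 0.189, 0.3239]
tool_rot: [0.002, 0.119, 0.993, 0.002]
contact_force: [-0.3, -0.0, -0.3]
gripper_width: 1.003
```

Request:
move_arm([
  [2, 0, 0],
  [2, 0, 0],
], gripper=[1, 1], twist=[0, 0])

```text
t: 15.4
eef_pos: [0.4758, 0.1937, 0.32]
tool_rot: [-0.001, 0.118, 0.993, -0.0]
contact_force: [-0.8, 1.3, -0.9]
gripper_width: 0.997
```

Run:
```python
from h import *
c=snap('wrist','w13.png'); o,M=st(); print(yellow(c))
for q in ['slot','t_head','rack','lever_tip']:
    for r in spot_point(q,'wrist')[:2]: print(q,np.round(r['centre'],4),round(r['p'],2))
```

```text
t 15.45 pos [0.4773 0.1931 0.32  ] yaw 166.46 F [ 0.3 -0.5  0. ] T [ 0.023 -0.019  0.029] g 1.0 q [-0.32  0.21 -0.21  1.9   0.05  1.04  0.78]
(((421.2704162597656, 207.31503295898438), (10.00353717803955, 38.90830993652344), 76.24964904785156), array([312, 101,  12,  45, 485], dtype=int32))
slot [0.4233 0.2005 0.0902] 0.97
t_head [0.4165 0.2062 0.0958] 0.94
rack [0.5376 0.1774 0.0532] 0.92
rack [0.4267 0.2061 0.088 ] 0.42
lever_tip [0.3424 0.1502 0.1436] 0.76
lever_tip [0.4239 0.2069 0.0881] 0.44
```

View pics/w13.png

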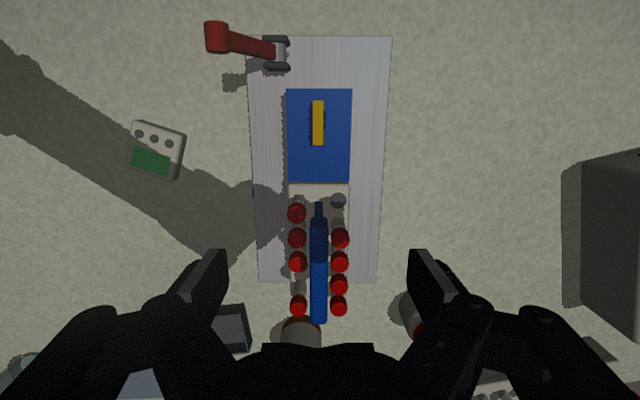

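The rack is seated with the head at (318,123) up through the slot and the lever (215,37) still open. Next I'll grip the head.

Request:
move_arm([
  [2, 0, 2],
  [4, 0, 4],
  [5.8, 0, 7],
  [5.8, 0, 10],
  [5.8, 0, 12],
], gripper=[1, 1, 1, 1, 1], twist=[0, 0, 0, 0, 0], squeeze=25)

```text
t: 16.07
eef_pos: [0.4216, 0.206, 0.1985]
tool_rot: [-0.001, 0.119, 0.993, -0.001]
contact_force: [0.3, -0.1, -0.9]
gripper_width: 1.001
```

Request:
move_arm([
  [0, 0, 1],
  [0, 0, 2],
  [0, 0, 2.5],
  [0, 0, 2.5],
  [0, 0, 2.5],
], gripper=[0.6, 0.4, 0.4, 0.4, 0.4], twist=[0, 0, 0, 0, 0])

```text
t: 16.48
eef_pos: [0.4235, 0.2066, 0.1764]
tool_rot: [0.0, 0.119, 0.993, 0.0]
contact_force: [0.5, 0.2, 0.3]
gripper_width: 0.399
```

Run:
```python
from h import *
c=snap('wrist','w14.png'); o,M=st(); 
print('T tool',totool(o,M,[.4206,.2073,.093])*1000)
```

```text
t 16.53 pos [0.4236 0.2067 0.1767] yaw 166.3 F [ 0.9  0.9 -0.4] T [-0.069  0.003 -0.025] g 0.401 q [-0.39  0.33 -0.23  2.13  0.12  0.69  0.63]
T tool [ 3.14858535 -0.2188685  83.72176   ]
```

View pics/w14.png

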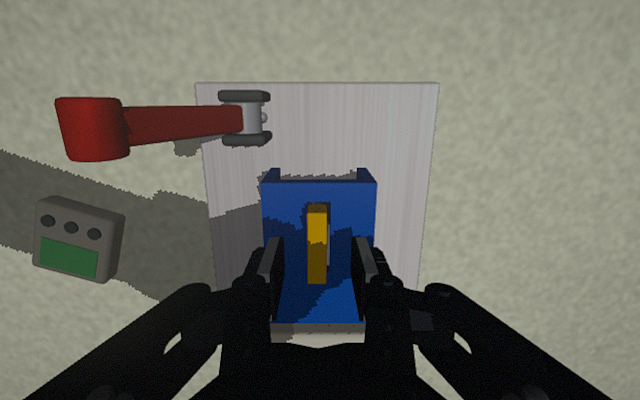

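Request:
move_arm([
  [0.3, 0, 0.4],
  [0.3, 0, 0.8],
  [0.3, 0, 1],
  [0.3, 0, 1],
  [0.3, 0, 1],
], gripper=[0.4, 0.4, 0.4, 0.4, 0.4], twist=[0, 0, 0, 0, 0], squeeze=25)

```text
t: 16.95
eef_pos: [0.4199, 0.2071, 0.1658]
tool_rot: [-0.0, 0.119, 0.993, -0.0]
contact_force: [-0.1, 0.3, -0.5]
gripper_width: 0.402
```

Request:
move_arm([
  [0, 0, 0],
  [0, 0, 0],
  [0, 0, 0],
  [0, 0, 0],
  [0, 0, 0],
], gripper=[0.1, 0, 0, 0, 0], twist=[0, 0, 0, 0, 0])

```text
t: 17.37
eef_pos: [0.42, 0.2072, 0.1661]
tool_rot: [0.0, 0.119, 0.993, 0.0]
contact_force: [-0.4, 0.2, 1.9]
gripper_width: 0.105
```

Run:
```python
from h import *
c=snap('wrist','w15.png'); o,M=st(); 
im=c['pixels'][150:350,200:440,::-1]; cv2.imwrite('pics/w15c.png',cv2.resize(im,None,fx=3,fy=3,interpolation=cv2.INTER_CUBIC))
```

```text
t 17.42 pos [0.42   0.2072 0.1661] yaw 166.31 F [0.1 0.3 2.4] T [-0.051  0.074 -0.024] g 0.107 q [-0.4   0.35 -0.23  2.15  0.13  0.66  0.62]
```

View pics/w15c.png

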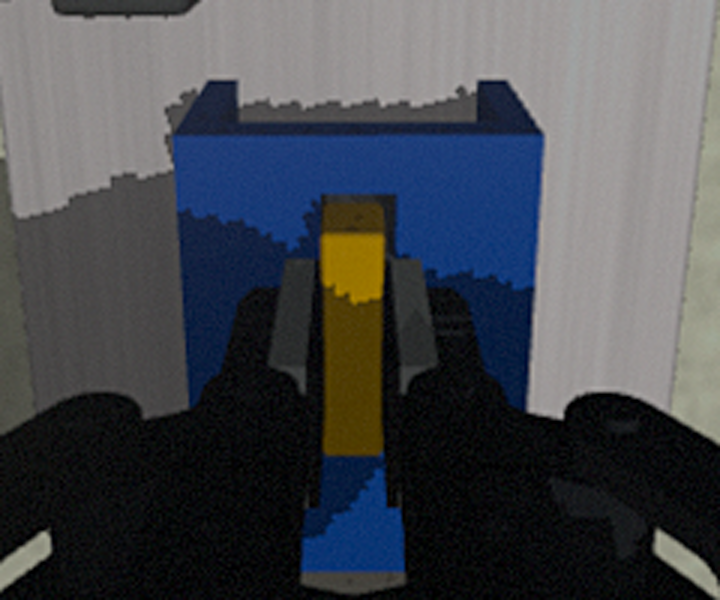

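The pads hold the bar, and the fingertips are clear of the tab. I'll turn it counterclockwise.

Request:
move_arm([
  [0, 0, 0],
  [0, 0, 0],
  [0, 0, 0],
  [0, 0, 0],
  [0, 0, 0],
], gripper=[0, 0, 0, 0, 0], twist=[-0.1, -0.2, -0.3, -0.4, -0.5])

```text
t: 17.83
eef_pos: [0.4201, 0.2069, 0.1661]
tool_rot: [0.0, -0.133, 0.991, -0.0]
contact_force: [-1.0, -1.3, 3.2]
gripper_width: 0.106
```

Request:
move_arm([
  [0, 0, 0],
  [0, 0, 0],
  [0, 0, 0],
  [0, 0, 0],
  [0, 0, 0],
], gripper=[0, 0, 0, 0, 0], twist=[-0.1, -0.2, -0.3, -0.4, -0.5])

```text
t: 18.25
eef_pos: [0.4202, 0.2067, 0.1661]
tool_rot: [0.0, -0.374, 0.928, -0.0]
contact_force: [0.4, -1.2, 3.0]
gripper_width: 0.105
```

Request:
move_arm([
  [0, 0, 0],
  [0, 0, 0],
  [0, 0, 0],
  [0, 0, 0],
  [0, 0, 0],
], gripper=[0, 0, 0, 0, 0], twist=[-0.1, -0.2, -0.3, -0.4, -0.5])

```text
t: 18.67
eef_pos: [0.4203, 0.2067, 0.1661]
tool_rot: [0.0, -0.591, 0.806, -0.0]
contact_force: [-0.1, -1.5, 2.7]
gripper_width: 0.106
```

Run:
```python
from h import *
c=snap('wrist','w16.png'); o,M=st();
```

```text
t 18.72 pos [0.4204 0.2066 0.1661] yaw -107.18 F [ 0.7 -1.7  4.5] T [-0.52  -0.045 -0.013] g 0.105 q [-0.11  0.4  -0.57  2.13  0.33  0.7   1.94]
```

View pics/w16.png

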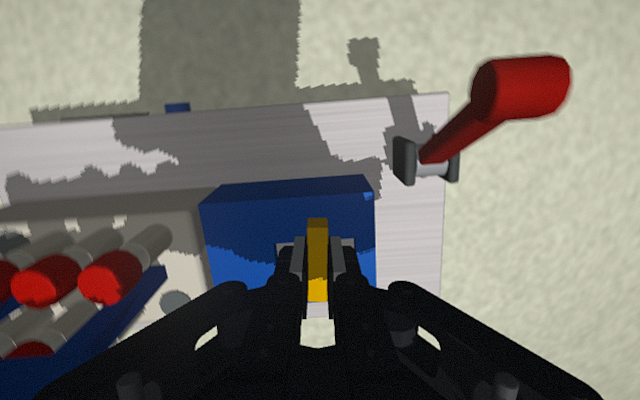

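Request:
move_arm([
  [0, 0, 0],
  [0, 0, 0],
  [0, 0, 0],
  [0, 0, 0],
  [0, 0, 0],
], gripper=[0, 0, 0, 0, 0], twist=[-0.04, -0.07, -0.1, -0.1, -0.1])

```text
t: 19.13
eef_pos: [0.4204, 0.2067, 0.1661]
tool_rot: [0.0, -0.628, 0.778, -0.0]
contact_force: [1.6, -2.1, 3.6]
gripper_width: 0.11
```

Run:
```python
from h import *
o,M=st();
```

```text
t 19.13 pos [0.4204 0.2067 0.1661] yaw -102.23 F [ 1.6 -2.1  3.6] T [-0.606 -0.26  -0.444] g 0.11 q [-0.09  0.4  -0.59  2.13  0.34  0.71  2.02]
```

Request:
move_arm([
  [0, 0, 0],
  [0, 0, 0],
  [0, 0, -1],
  [0, 0, -4],
  [0, 0, -8],
], gripper=[0.3, 0.5, 0.5, 0.5, 0.5], twist=[0, 0, 0, 0, 0])

```text
t: 19.55
eef_pos: [0.418, 0.2066, 0.245]
tool_rot: [-0.003, -0.63, 0.777, 0.001]
contact_force: [1.7, -0.7, -0.3]
gripper_width: 0.496
```

Request:
move_arm([
  [0, 0, -4],
  [0, 0, -6],
  [0, 0, -6],
  [0, 0, -6],
  [0, 0, -6],
], gripper=[0.8, 1, 1, 1, 1], twist=[0, 0, 0, 0, 0])

```text
t: 19.97
eef_pos: [0.4193, 0.2069, 0.3054]
tool_rot: [-0.001, -0.629, 0.777, 0.0]
contact_force: [0.1, -0.1, -0.2]
gripper_width: 1.0
```

Run:
```python
from h import *
c=snap('wrist','w17.png'); o,M=st(); print(yellow(c)); snap('scene','c17.png')
for n in ['wrist','side','scene']:
  for q in ['lever_tip','lever_hinge']:
    for r in spot_point(q,n)[:2]: print(n,q,np.round(r['centre'],4),round(r['p'],2))
```

```text
t 20.02 pos [0.4192 0.2067 0.3048] yaw -102.0 F [-1.1  1.  -0.6] T [-0.046 -0.011 -0.054] g 1.0 q [ 0.02  0.19 -0.68  2.    0.14  1.    2.2 ]
(((420.0871887207031, 206.90162658691406), (38.83559036254883, 9.151898384094238), 77.69746398925781), array([311, 166,  11,  42, 444], dtype=int32))
wrist lever_tip [0.3396 0.1496 0.1406] 0.93
wrist lever_hinge [0.3475 0.1802 0.0739] 0.91
wrist lever_hinge [0.4254 0.2053 0.0903] 0.39
side lever_tip [0.342  0.1492 0.1438] 0.47
side lever_hinge [0.3503 0.1811 0.072 ] 0.8
side lever_hinge [0.34   0.1476 0.1402] 0.67
scene lever_tip [0.3417 0.152  0.1424] 0.64
scene lever_hinge [0.3471 0.1814 0.0715] 0.82
```

View pics/w17.png

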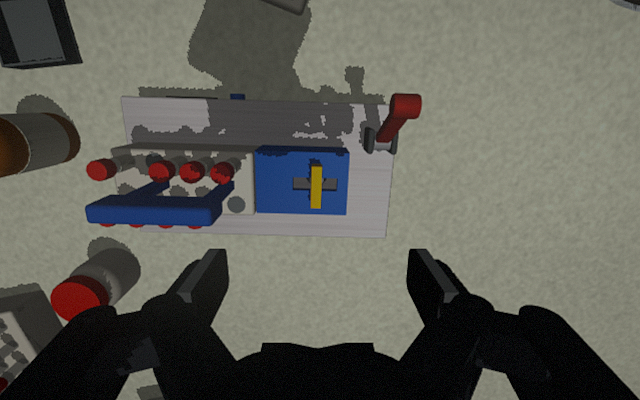

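View pics/c17.png

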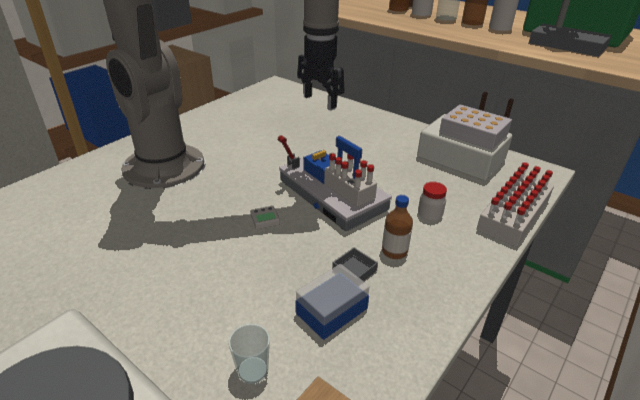

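The T-head at (316,187) now stands across the slot and the lever is still open. I'll turn the hand half round, so that the camera faces the lever, and then reach behind the lever with an open finger.

Request:
move_arm([
  [0, 0, 0],
  [0, 0, 0],
  [0, 0, 0],
  [0, 0, 0],
  [0, 0, 0],
], gripper=[1, 1, 1, 1, 1], twist=[0.124, 0.248, 0.372, 0.496, 0.62])

```text
t: 20.78
eef_pos: [0.4199, 0.2071, 0.3057]
tool_rot: [-0.0, -0.359, 0.933, 0.0]
contact_force: [0.1, -0.2, -0.7]
gripper_width: 1.0
```

Request:
move_arm([
  [0, 0, 0],
  [0, 0, 0],
  [0, 0, 0],
  [0, 0, 0],
  [0, 0, 0],
], gripper=[1, 1, 1, 1, 1], twist=[0.124, 0.248, 0.372, 0.496, 0.62])

```text
t: 21.2
eef_pos: [0.4199, 0.2071, 0.3057]
tool_rot: [-0.0, -0.058, 0.998, -0.0]
contact_force: [-0.1, 0.0, 0.5]
gripper_width: 1.0
```

Request:
move_arm([
  [0, 0, 0],
  [0, 0, 0],
  [0, 0, 0],
  [0, 0, 0],
  [0, 0, 0],
], gripper=[1, 1, 1, 1, 1], twist=[0.124, 0.248, 0.372, 0.496, 0.62])

```text
t: 21.62
eef_pos: [0.4199, 0.2072, 0.3057]
tool_rot: [-0.0, 0.25, 0.968, -0.0]
contact_force: [0.4, 0.5, 0.4]
gripper_width: 1.0
```

Request:
move_arm([
  [0, 0, 0],
  [0, 0, 0],
  [0, 0, 0],
  [0, 0, 0],
  [0, 0, 0],
], gripper=[1, 1, 1, 1, 1], twist=[0.124, 0.248, 0.372, 0.496, 0.62])

```text
t: 22.03
eef_pos: [0.4199, 0.2071, 0.3057]
tool_rot: [-0.0, 0.533, 0.846, -0.0]
contact_force: [-0.6, -0.1, -0.3]
gripper_width: 0.998
```

Request:
move_arm([
  [0, 0, 0],
  [0, 0, 0],
  [0, 0, 0],
  [0, 0, 0],
  [0, 0, 0],
], gripper=[1, 1, 1, 1, 1], twist=[0.124, 0.248, 0.372, 0.496, 0.62])

```text
t: 22.45
eef_pos: [0.4199, 0.2071, 0.3057]
tool_rot: [-0.0, 0.766, 0.643, -0.0]
contact_force: [0.0, -0.2, 0.1]
gripper_width: 1.004
```

Run:
```python
from h import *
o,M=st()
m=np.array([.4784,.1932]);X=np.array([-.9718,.2357]);Y=np.array([-.2357,-.9718])
for a,b in [(72,97),(66,97)]:
    P=m+a/1000*X+b/1000*Y; print(a,b,P,np.hypot(*P),totool(o,M,[*P,o['eef_pos'][2]])*100)
```

```text
t 22.45 pos [0.4199 0.2071 0.3057] yaw 80.03 F [ 0.  -0.2  0.1] T [-0.04   0.031  0.009] g 1.004 q [-0.3   0.15 -0.32  2.01  0.06  0.99 -0.82]
72 97 [0.3855675 0.1159058] 0.4026120359972985 [-9.57684978e+00 -1.79868960e+00  2.45887605e-03]
66 97 [0.3913983 0.1144916] 0.4078001418752205 [-9.61516252e+00 -1.19992922e+00  2.26204715e-03]
```

Request:
move_arm([
  [-3, -0.6, 1],
  [-6, -1.2, 2],
  [-9, -1.7, 3],
  [-10, -1.8, 4],
  [-10, -1.8, 4],
], gripper=[1, 1, 1, 1, 1], twist=[0.06, 0.06, 0.06, 0.06, 0.06])

```text
t: 22.87
eef_pos: [0.3836, 0.1086, 0.2641]
tool_rot: [-0.0, 0.784, 0.621, -0.002]
contact_force: [-0.8, 0.6, -0.1]
gripper_width: 1.001
```

Request:
move_arm([
  [0, 0, 0],
  [0, 0, 0],
], gripper=[1, 1], twist=[0, 0])

```text
t: 23.03
eef_pos: [0.3863, 0.1128, 0.2666]
tool_rot: [0.0, 0.783, 0.622, 0.001]
contact_force: [0.0, 0.7, -0.3]
gripper_width: 1.003
```

```bash
cat >> h.py <<'E'
m0=np.array([.4784,.1932]);MX=np.array([-.9718,.2357]);MY=np.array([-.2357,-.9718])
def mix(p): d=np.asarray(p)[:2]-m0; return np.round(np.array([d@MX,d@MY])*1000,1)
E
python3 - <<'E'
from h import *
c=snap('wrist','w18.png'); o,M=st(); print('mixer',mix(o['eef_pos']))
E
```

```text
t 23.08 pos [0.3863 0.113  0.2667] yaw 77.03 F [ 0.1 -0.3  0.3] T [ 0.001 -0.023  0.029] g 0.998 q [-0.19  0.08 -0.26  2.19  0.03  0.87 -0.69]
mixer [70.6 99.6]
```

View pics/w18.png

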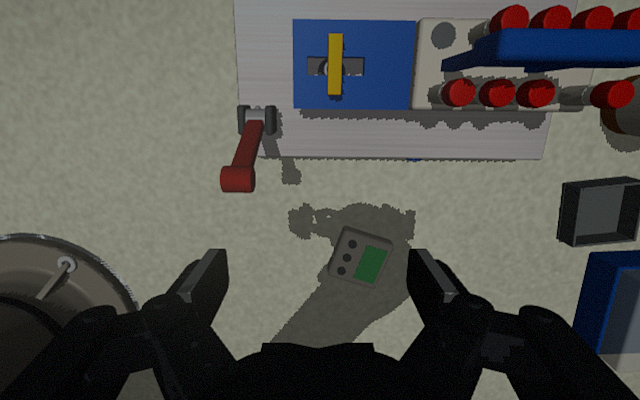

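The arm reaches here. The lever tip shows at (238,178), ahead of the left finger (210,265) and in line with it along the push. I'll descend behind the lever.

Request:
move_arm([
  [0, -0.2, 2.5],
  [0, -0.2, 5],
  [0, -0.2, 7],
  [0, -0.2, 8.3],
  [0, -0.2, 8.3],
], gripper=[1, 1, 1, 1, 1], twist=[0.01, 0.01, 0.01, 0.01, 0.01])

```text
t: 23.5
eef_pos: [0.3829, 0.1128, 0.1812]
tool_rot: [-0.001, 0.785, 0.619, -0.001]
contact_force: [0.8, -0.6, 0.5]
gripper_width: 1.0
```

Run:
```python
from h import *
c=snap('wrist','w19.png'); o,M=st(); print('mixer',mix(o['eef_pos'])); snap('side','s19.png')
```

```text
t 23.55 pos [0.3835 0.1129 0.1824] yaw 76.46 F [-0.  -0.3  0.2] T [ 0.006  0.018 -0.011] g 0.997 q [-0.21  0.22 -0.25  2.28  0.09  0.65 -0.77]
mixer [ 73.3 100.4]
```

View pics/w19.png

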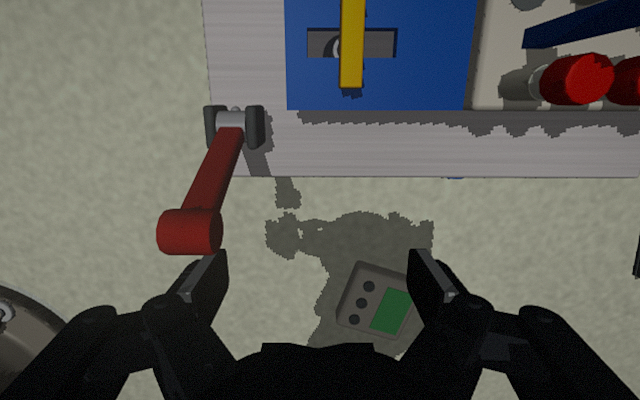

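View pics/s19.png

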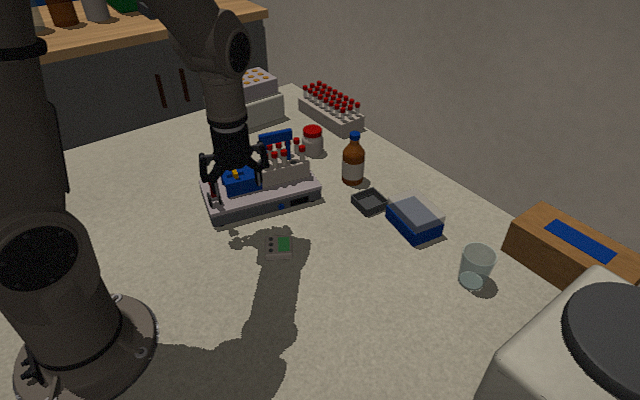

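Request:
move_arm([
  [0.5, -0.4, 0],
  [1.2, -0.4, 0],
  [2, -0.4, 0],
  [2.8, -0.4, 0],
  [3.5, -0.4, 0],
], gripper=[1, 1, 1, 1, 1], twist=[0, 0, 0, 0, 0])

```text
t: 24.02
eef_pos: [0.3882, 0.1478, 0.1836]
tool_rot: [0.0, 0.786, 0.618, 0.0]
contact_force: [-0.5, -3.5, 2.2]
gripper_width: 1.006
```

Run:
```python
from h import *
c=snap('wrist','w20.png'); o,M=st(); print('mixer',mix(o['eef_pos']))
```

```text
t 24.07 pos [0.3886 0.1493 0.1837] yaw 76.46 F [-0.2 -1.2  0.7] T [-0.2    0.371  0.131] g 0.999 q [-0.28  0.25 -0.27  2.24  0.1   0.66 -0.86]
mixer [76.9 63.8]
```

View pics/w20.png

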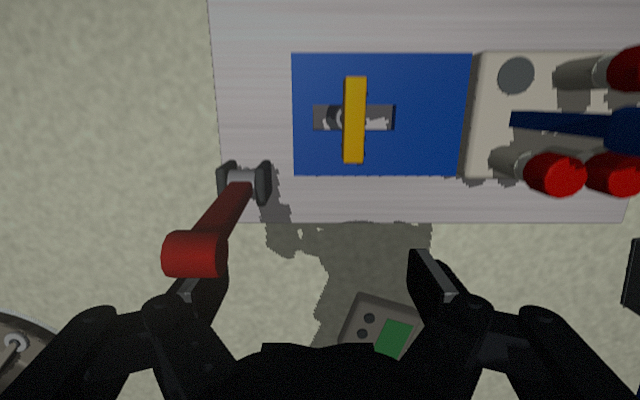

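The lever (195,250) is being pushed and the force is about 3 N. I'll push on.

Request:
move_arm([
  [0.8, -0.1, 0],
  [1.6, -0.2, 0],
  [2.4, -0.2, 0],
  [3.2, -0.2, 0],
  [4, -0.2, 0],
], gripper=[1, 1, 1, 1, 1], twist=[0, 0, 0, 0, 0])

```text
t: 24.48
eef_pos: [0.3954, 0.1874, 0.1828]
tool_rot: [-0.0, 0.786, 0.618, 0.0]
contact_force: [0.3, -0.6, -0.4]
gripper_width: 1.0
```

Run:
```python
from h import *
c=snap('wrist','w21.png'); o,M=st(); print('mixer',mix(o['eef_pos']))
```

```text
t 24.53 pos [0.396  0.1893 0.1831] yaw 76.46 F [0.8 1.7 0.6] T [0.104 0.015 0.017] g 1.0 q [-0.34  0.28 -0.28  2.2   0.12  0.68 -0.94]
mixer [79.1 23.2]
```

View pics/w21.png

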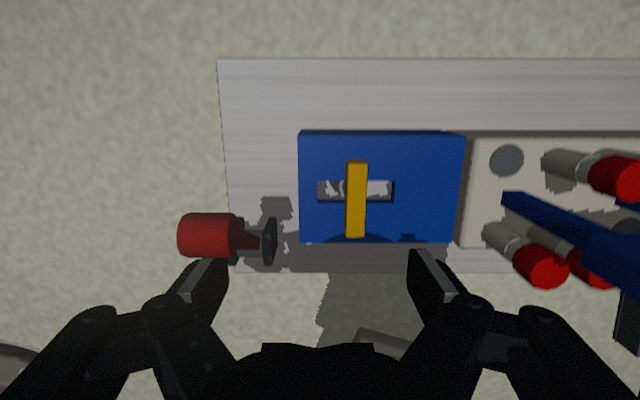

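Request:
move_arm([
  [0.8, 0, 0],
  [1.6, 0, 0],
  [2.4, 0, 0],
  [3.2, 0, 0],
  [3.6, 0, 0],
], gripper=[1, 1, 1, 1, 1], twist=[0, 0, 0, 0, 0])

```text
t: 24.95
eef_pos: [0.4042, 0.2229, 0.1831]
tool_rot: [-0.0, 0.786, 0.618, 0.001]
contact_force: [0.4, 0.5, 0.1]
gripper_width: 1.003
```

Run:
```python
from h import *
c=snap('wrist','w22.png'); o,M=st(); print('mixer',mix(o['eef_pos']))
```

```text
t 25.0 pos [0.4043 0.2232 0.1831] yaw 76.44 F [ 0.4  0.3 -0.5] T [ 0.072 -0.014 -0.007] g 1.001 q [-0.4   0.31 -0.28  2.15  0.13  0.7  -1.  ]
mixer [ 79.1 -11.7]
```

View pics/w22.png

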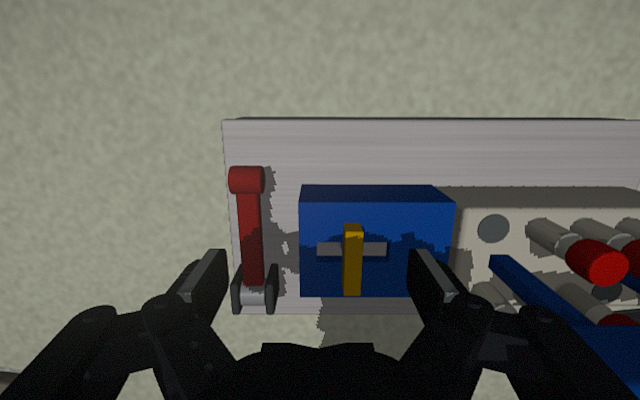

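The lever has snapped over and lies flat (247,180 to 255,290). I'll retreat upward and check.

Request:
move_arm([
  [0, 0, -2],
  [0, 0, -5],
  [0, 0, -8],
  [0, 0, -11],
  [0, 0, -12],
], gripper=[1, 1, 1, 1, 1], twist=[0, 0, 0, 0, 0])

```text
t: 25.42
eef_pos: [0.4051, 0.2221, 0.3069]
tool_rot: [0.0, 0.786, 0.618, 0.003]
contact_force: [0.6, 0.9, 0.6]
gripper_width: 1.002
```

Request:
move_arm([
  [-3, 0, 0],
  [-5, 0, 0],
  [-5, 0, 0],
], gripper=[1, 1, 1], twist=[0, 0, 0])

```text
t: 25.67
eef_pos: [0.3911, 0.1687, 0.3024]
tool_rot: [0.001, 0.787, 0.616, -0.001]
contact_force: [0.9, -0.6, -1.0]
gripper_width: 0.996
```

Run:
```python
from h import *
c=snap('wrist','w23.png'); o,M=st(); print(yellow(c,.103)); snap('side','s23.png')
for n in ['wrist','side','scene']:
  for q in ['lever_tip','slot','t_head']:
    for r in spot_point(q,n)[:1]: print(n,q,np.round(r['centre'],4),'mixer',mix(r['centre']),round(r['p'],2))
for q in ['reagent','jar','tip_box','timer','cap_tray','beaker']:
    for r in spot_point(q,'scene')[:1]: print(q,np.round(r['centre'],3),round(r['p'],2))
for n,f,b in [('side','s23c.png',(190,120,330,235)),('scene','c23c.png',(260,120,400,240))]:
    c=read_camera(n);x0,y0,x1,y1=b; cv2.imwrite('pics/'+f,cv2.resize(c['pixels'][y0:y1,x0:x1,::-1],None,fx=5,fy=5,interpolation=cv2.INTER_CUBIC))
```

```text
t 25.72 pos [0.3916 0.1706 0.3025] yaw 76.17 F [0.6 0.8 0.1] T [0.026 0.011 0.018] g 0.997 q [-0.3   0.08 -0.27  2.1   0.03  0.97 -0.83]
(((420.5881652832031, 207.5305938720703), (38.92707061767578, 9.702208518981934), 77.08068084716797), array([334, 114,  12,  46, 537], dtype=int32))
wrist lever_tip [0.3726 0.2629 0.068 ] mixer [119.2 -42.8] 0.62
wrist slot [0.4242 0.2074 0.0898] mixer [56. -1.] 0.72
wrist t_head [0.4151 0.2057 0.0913] mixer [64.5  2.8] 0.88
side lever_tip [0.3678 0.2601 0.0735] mixer [123.2 -38.9] 0.73
side slot [0.4203 0.2045 0.0879] mixer [59.1  2.7] 0.82
side t_head [0.425  0.2063 0.0891] mixer [55.  -0.1] 0.52
scene lever_tip [0.3417 0.152  0.1424] mixer [123.1  72.3] 0.64
scene slot [0.4192 0.2091 0.0907] mixer [61.3 -1.5] 0.58
reagent [0.722 0.112 0.001] 0.67
jar [0.715 0.29  0.003] 0.83
tip_box [ 0.719 -0.125 -0.   ] 0.8
timer [0.411 0.    0.002] 0.87
cap_tray [ 0.687 -0.003  0.005] 0.58
beaker [ 0.693 -0.32   0.   ] 0.96
```

View pics/w23.png

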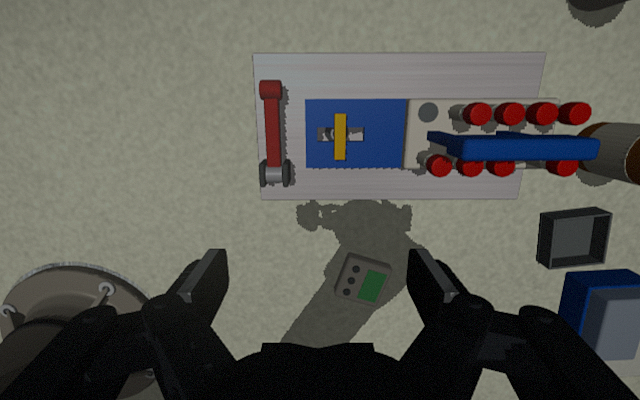

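View pics/s23c.png

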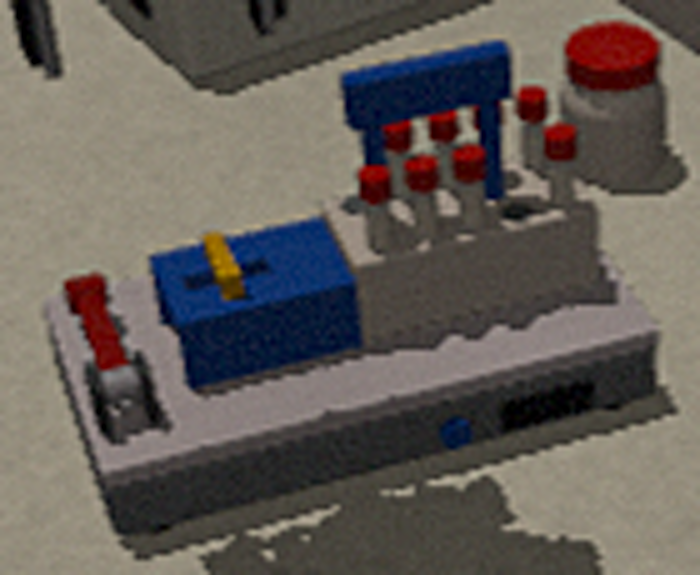

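View pics/c23c.png

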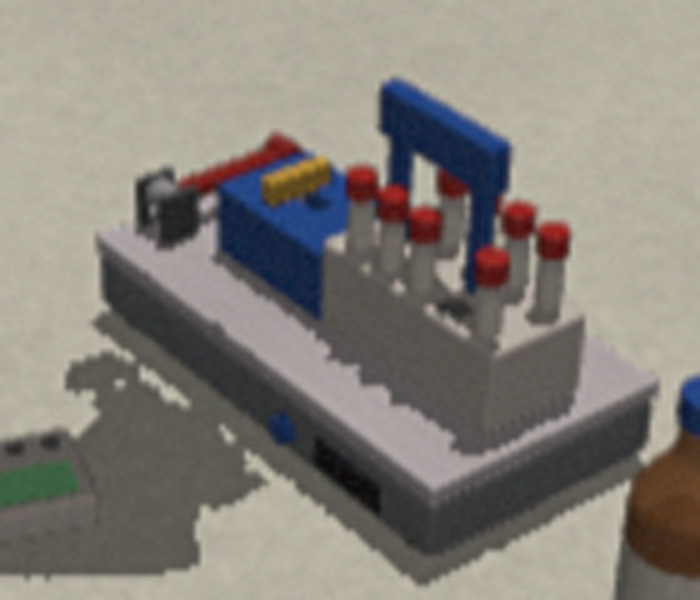

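All the pictures show the rack seated, the head across the slot, the lever flat and the robot clear of everything. I'll hand in.

```bash
python3 -c "
from station import hand_in
print(hand_in())"
```

```text
the job is handed in; nothing more can be done
None
```

The rack is clamped on the mixer, and I handed the job in at about 26 s of the 72 s allowed. The hand-in reports no verdict.

**What I did:** I turned the T-head back in line by about 12° and lifted the rack by its handle. I lowered it onto the deck with the head up through the slot, turned the head counterclockwise to its stop, and pushed the lever over until it snapped flat.

**Last checks:**
- **T-head:** it stands across the slot, 90.7° from the mixer's axis, and is seen centred on the stud at (0.4206, 0.2075).
- **Lever:** the wrist and side cameras put its tip near (121, −41) mm at z of about 70 mm in the mixer, which is the clamped position.
- **Rack:** it stands upright and in line. Before I released it, the slot was about 1.2 mm (x) and 0.8 mm (y) off the stud.
- **Bystanders:** all six are within about 5 mm of where they were first seen.
- **Robot:** it stands clear of everything, with contact force near zero.

**Disagreements and gaps:**
- The network's last lever-tip report from the scene camera still gave the open position. That camera's picture taken moments later shows the lever flat, and so do the other two views.
- The network's slot and T-head points scattered by up to about 5 mm.
- I could not measure how hard the head presses on the rack.

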